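# Release the locked clamp, load the busbar and lock it

### The job

The scissor-handled locking clamp on its stand was left locked shut and empty. Press its moving finger bow down, sideways to the scissor plane, and spread it away from the fixed one so that the ratchet lets go and the jaws spring fully open; then take the wide, tall copper busbar out of the rack, stand it upright on the ledge between the jaws, square to them, and squeeze the handles until the ratchet teeth hold the busbar clamped. Leave the two other bars and everything else on the bench where they are.

Things in the scene. Friction and masses are not known exactly. Their poses are not given: they have to be found in the camera images.
- clamp_stand: The clamp on its bolted grey base plate (240 x 90 x 12 mm): big steel scissors lying flat, mid-height 60 mm above the bench, nothing over 70 mm. Origin: on the bench below the pivot; x points to the jaws, -x to the handles with two oval finger bows, z up. Handle on the -y side and jaw on the +y side are fixed; handle on the +y side and jaw on the -y side move. Ratchet between the handles at x = -80 mm.
- handle (a joint): Opening angle of the moving handle (rad): 0 = locked on the last tooth, pads meeting; 0.28 = sprung fully open, pads about 21 mm apart. The ratchet has two teeth, which hold at about 0.125 and 0; the busbar is held by the first (squeeze to 0.11 or less, then let go). A spring pushes it open, about 4 N at the bow when closed; closing on the busbar takes about 10 N at the shanks.
- moving_bow (a point): Top of the moving handle's finger bow, at its centre (bow 39 mm along x, 20 mm wide, bar 7 mm thick). Locked: x -104, y +12, z 63.5 mm in the stand frame; swings to +y as it opens. Pressed down 6 mm (3 to 5 N; stop at 10 mm) the teeth let go and its spring moves it to +y. Keep it down and draw it 15 mm to +y before lifting, or the next tooth (0.125 rad) may catch: then press again. The fixed bow's centre is 24 mm to its -y.
- moving_shank (a point): Mid-height point of the moving handle's shank just before its bow, 71 mm from the pivot, where it can be squeezed (shank 8 mm wide, 10 mm tall). In the stand frame at x = -70, y = +10, z = 60 mm when locked empty; y about +29 mm when fully open.
- fixed_shank (a point): The same point on the fixed handle: x = -70, y = -10, z = 60 mm in the stand frame. Over their outer faces here the shanks measure 48 mm fully open and 38 mm with the busbar locked (they spread a little towards the bows). This one does not yield: centre the gripper where their middle will end (y about +4 mm), so that it meets both, or push the moving shank towards it. The base plate's top is 48 mm below.
- seat (a point): Point on top of the aluminium ledge (50 x 50 mm, 40 mm above the bench) between the jaws, at x = 75, y = -3 mm in the stand frame, axes as the stand: where the middle of the busbar's foot goes. The bar is then 3 mm clear of the fixed pad and 6 mm clear of the open moving pad; clamping pushes it about 3 mm to +y.
- fixed_pad (a point): Centre of the fixed jaw's rubber pad face, at x = 75, y = +6, z = 58 mm in the stand frame. Both pads are 26 mm long and 20 mm tall (48 to 68 mm above the bench).
- busbar_centre (a point): Centre of the busbar to clamp: plain copper, 36 mm wide (its x), 12 mm thick (its y), 80 mm tall (its z), 0.31 kg; the only one of three that is both wide and tall. It stands in a slot of the rack, foot 12 mm above the bench, centre at 52 mm, 68 mm sticking out. In the jaws its y goes along the stand's y, either way round. Grip it across its thickness near the top, so that the fingers stay above the jaws.
- busbar: The same busbar; origin at the middle of its foot, axes as above.
- jaw_pad: The rubber pad on the moving jaw, sprung along its own y (2 N/mm, 9 mm of travel), so that it grips the bar with about 5 N on the first tooth. Origin on its face, half-way up.
- rack: Grey plastic rack 200 x 46 x 24 mm, fixed; origin under its centre, x along its length. Three slots 39 x 15.5 mm, 12 mm deep, at x = -64, 0 and +64 mm, hold the three copper bars, their widths along its x.
- short_bar: Copper bar 36 x 12 x 50 mm tall, in the rack: not to be moved. Origin: middle of its foot.
- narrow_bar: Copper bar 20 x 12 x 80 mm tall, in the rack: not to be moved. Origin: middle of its foot.
- screw_jar: Small pale jar, 34 mm wide, 50 mm tall, between clamp and rack; origin under its centre.
- driver: Screwdriver lying at the right; origin under its middle.
- spool_bush: Aluminium spool-shaped bush, 28 mm wide, 30 mm tall; origin under its centre.
- meter: Red hand-held meter 170 x 85 x 40 mm at the far side; origin under its centre.
- washer_cup: Small steel bowl 70 mm wide, 30 mm tall; origin under its centre.
- ferrule: Aluminium ring 32 mm wide, 22 mm tall; origin under its centre.
Mind the look-alikes: they are no part of the job. What is shaped like the busbar but blue or turquoise is not meant.

How it is judged:
By the outcome, as a careful person would: the job done as asked, in the order asked, and still so for the second after the job is handed in, with the robot touching nothing.
It also fails if it takes over 64 s, if anything falls off the work surface, if the arm or the gripper's body presses on something with over 40 N, if the wrist force passes 120 N, or if a joint passes its speed limit or range.

### The arm

A 6-joint arm with a two-finger parallel gripper is mounted at the origin on the work surface. World frame = base frame: x ahead of the robot, y to its left, z up, the work surface at z = 0. Lengths are in mm, angles in rad, forces in N, time in s.
With the tool pointing down it reaches from about 300 to 850 mm from the base axis. Payload 4.2 kg.
Tool frame: the origin (TCP) lies midway between the tips of the shut fingers; the grasp point (between the pads) lies 19 mm behind it; x points along the fingers, y is the direction in which the jaws open and shut, and the axes are right-handed (so a half turn about x gives the same grasp; the last joint's range is limited). The gripper opens to 91 mm and grips with 3 to 60 N. Pads are 32 mm wide; open, the fingers measure 118 mm over their backs; the gripper's body (76 mm by 178 mm) begins 60 mm behind the grasp point.
Start: joints at [-0.02, 0.32, 1.565, -0, 1.257, -0.02], TCP at [575.016, 0, 213.976] pointing down, gripper open.
Joint ranges: [-3.11, 3.11], [-0.84, 2.01], [0.21, 2.61], [-1.34, 4.49], [0.05, 2.63], [-2.56, 2.56]. Speed limits (rad/s): [2.57, 2.57, 3.14, 3.14, 3.14, 3.14].

### API

Orientations are given as a unit quaternion [x, y, z, w].
In Python, from rig import get_obs, get_image, camera_params, close_job gives the robot as it stands.
- The arm moves only by the shell command python3 -m creep 'ROWS' [FORCE]. ROWS is text: rows parted by semicolons, each of 7 numbers parted by spaces: the opening in per cent of the stroke, from 0 (shut) to 100 (fully open), then the shift along the tool's x, y, z in mm, then the turn, a rotation vector about the tool's x, y, z in rad. In form: fingers tx ty tz ax ay az; .... A call has 1 to 12 rows; each row shifts and turns the pose as measured when the row begins, along the tool's axes as they then stand; what a row does not reach is not made up. A row lasts 1/12 s, in which the tool goes at most 41.7 mm and 7.16 degrees, less where a joint would pass 70% of its speed; a pose out of reach is approached as far as the arm can. A call is refused whole if a number of a shift passes 41.7 or a number of a turn 0.125, either way. A call with a gripper value outside its range is refused whole. The fingers move at their own pace and stop on an object; FORCE is the grip in N (left out, the last holds). Time passes only in rows, so rows that do not move let the fingers close. It gives the time, the measured TCP pose, the force and the opening at its end, in the units of the state.
- get_obs(): the state, without advancing time (a new reading comes with each control period).
- get_image(name): name is "scene" or "side" or "wrist"; returns the picture (480x640x3 uint8, red, green, blue); there is no depth.
- camera_params(name): a dict with "camera_matrix" (3x3 intrinsics, pixels), "camera_from_world" (4x4, takes a point from world to camera coordinates). Camera axes: x right, y down, z forward; pixel columns grow to the right and rows downward; lengths in mm; the calibration is good to about 2 mm. A picture is of the moment at which its call begins: read the wrist's pose just before it. camera_params takes no time and is no camera call; for the wrist camera it gives the pose at the moment of the call.
- close_job(): hands the job in, once; it reports no verdict.
The state is a dict: "t": time; "joints": joint angles; "dq": joint speeds; "joint_torque": joint torques, N m; "tool_pos": TCP position; "tcp_rot": TCP orientation; "ft_force": force on the tool from outside, world axes, zero at the start; "torque": the same for the moment, N m; "opening": finger opening in mm.
Only numpy, scipy, OpenCV 4.12 (cv2) and the standard library are available. Lean on these libraries where they do the work, as an engineer would, in place of code of your own. Each camera call takes 0.05 s, during which the arm holds its last target.

## Working session

There is one attempt and no reset: what is moved stays moved. The work goes in short steps, Python scripts to look and compute and a shell command to move; the robot and the scene stay as the last step left them, time stands still between calls to the robot, and variables do not carry over. Pictures are saved under pics/ and viewed, and the job is handed in when it is done.

```bash
mkdir -p pics; ls
python3 - <<'E'
from rig import *
import cv2
o=get_obs();print(o)
for n in ["scene","side","wrist"]:
    im=get_image(n);cv2.imwrite(f"pics/{n}0.png",im[:,:,::-1])
    p=camera_params(n);print(n,p)
E
```

```text
pics
{'t': 0.0, 'joints': array([-2.00136928e-02,  3.20284702e-01,  1.56570100e+00,  1.22862628e-05,
        1.25738926e+00, -2.00084615e-02]), 'dq': array([ 0.00103151, -0.000121  ,  0.00136419, -0.00045167, -0.00072757,
        0.00164039]), 'joint_torque': array([-5.01459035e-04, -4.12465632e+01, -2.31973493e+01,  7.28826877e-02,
        4.58198413e-02, -1.41870069e-04]), 'tool_pos': array([5.74483061e+02, 7.16460790e-03, 2.13115891e+02]), 'tcp_rot': array([ 0.49956847,  0.50045481, -0.50043565,  0.49954028]), 'ft_force': array([ 0.21218452, -0.6972281 ,  1.37197528]), 'torque': array([ 0.00138443, -0.01853243,  0.01215549]), 'opening': 91.20688671589528}
scene {'camera_matrix': array([[473.66271264,   0.        , 317.08808365],
       [  0.        , 473.66271264, 240.37866033],
       [  0.        ,   0.        ,   1.        ]]), 'camera_from_world': array([[-4.41933957e-01,  8.97040636e-01, -3.53197728e-03,
         3.18999452e+02],
       [ 4.89758013e-01,  2.37980578e-01, -8.38750459e-01,
        -2.16881515e+02],
       [-7.51552704e-01, -3.72402124e-01, -5.44504538e-01,
    
[... 491 characters left out ...]
749769e-01,  6.88853645e-01, -6.13740802e-01,
         7.51063254e+02],
       [ 0.00000000e+00,  0.00000000e+00,  0.00000000e+00,
         1.00000000e+00]])}
wrist {'camera_matrix': array([[417.79846696,   0.        , 319.85768418],
       [  0.        , 417.79846696, 241.78025194],
       [  0.        ,   0.        ,   1.        ]]), 'camera_from_world': array([[ 9.99999161e-01, -1.28127240e-03, -1.90510976e-04,
        -5.74554432e+02],
       [-1.18417308e-03, -9.63838814e-01,  2.66483278e-01,
        -2.88633707e+01],
       [-5.25059543e-04, -2.66482829e-01, -9.63839523e-01,
         3.89924637e+02],
       [ 0.00000000e+00,  0.00000000e+00,  0.00000000e+00,
         1.00000000e+00]])}
```

View pics/scene0.png

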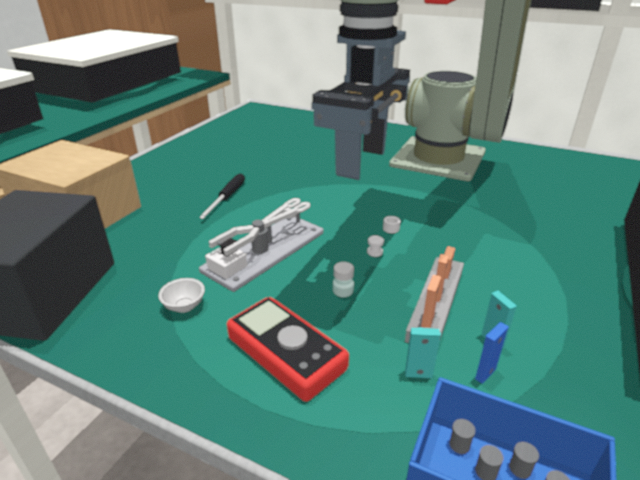

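View pics/side0.png

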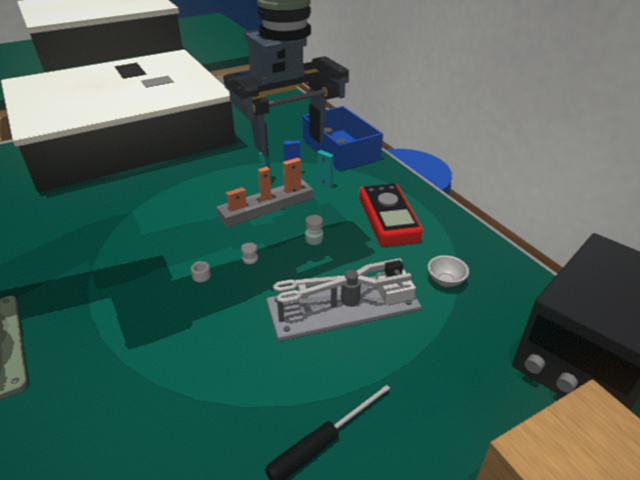

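View pics/wrist0.png

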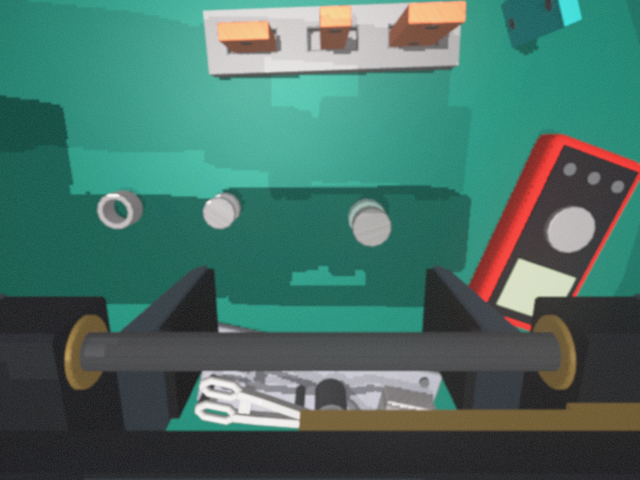

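```bash
cat > h.py <<'E'
import numpy as np, cv2
from rig import *
def cam(n):
    p=camera_params(n);return p["camera_matrix"],p["camera_from_world"]
def ray(c,uv):
    K,T=c;R=T[:3,:3];C=-R.T@T[:3,3];d=R.T@np.linalg.solve(K,[uv[0],uv[1],1]);return C,d
def onz(c,uv,z):
    C,d=ray(c,uv);return C+d*(z-C[2])/d[2]
def proj(c,P):
    K,T=c;q=K@(T[:3,:3]@np.asarray(P,float)+T[:3,3]);return q[:2]/q[2]
def tri(obs): # [(c,uv)...]
    A=np.zeros((3,3));b=np.zeros(3);L=[]
    for c,uv in obs:
        C,d=ray(c,uv);d=d/np.linalg.norm(d);M=np.eye(3)-np.outer(d,d);A+=M;b+=M@C;L.append((C,M))
    P=np.linalg.solve(A,b);return P,[round(float(np.linalg.norm(M@(P-C))),2) for C,M in L]
def snap(n,name):
    c=cam(n);im=get_image(n)[:,:,::-1].copy();cv2.imwrite(f"pics/{name}.png",im);np.savez(f"pics/{name}.npz",K=c[0],T=c[1]);return c,im
def load(name):
    z=np.load(f"pics/{name}.npz");return (z["K"],z["T"]),cv2.imread(f"pics/{name}.png")
E
python3 - <<'E'
from h import *
for n in("scene","side","wrist"):
    c=cam(n);np.savez(f"pics/{n}0.npz",K=c[0],T=c[1])
E
python3 -m creep '100 0 0 35 0 0 0;100 0 0 35 0 0 0;100 0 0 35 0 0 0;100 0 0 35 0 0 0;100 0 0 0 0 0 0;100 0 0 0 0 0 0'
python3 - <<'E'
from h import *
snap("wrist","w1");print(get_obs()["tool_pos"])
E
```

```text
t: 0.65
tool_pos: [574.3, -143.6, 210.6]
tcp_rot: [0.498, 0.503, -0.5, 0.5]
ft_force: [0.3, -0.2, 0.3]
opening: 91.3
[ 574.2607948  -143.6973172   210.57913367]
```

View pics/w1.png

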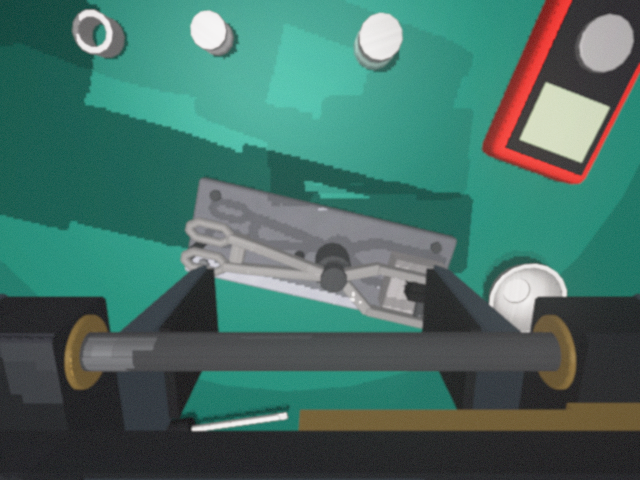

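The plate spans (200,180) to (455,325), turned clockwise; the bows are at (208,228) and (205,257), and the pivot is near (333,270). I'll take a second view farther over.

```bash
python3 -m creep '100 0 0 35 0 0 0;100 0 0 35 0 0 0;100 0 0 0 0 0 0;100 0 0 0 0 0 0'
python3 - <<'E'
from h import *
c,im=snap("wrist","w2");print(get_obs()["tool_pos"])
cv2.imwrite("pics/w2z.png",cv2.resize(im[30:330,130:530],(800,600),interpolation=cv2.INTER_CUBIC))
c,im=load("w1");cv2.imwrite("pics/w1z.png",cv2.resize(im[130:430,130:530],(800,600),interpolation=cv2.INTER_CUBIC))
E
```

```text
t: 1.03
tool_pos: [575.2, -210.9, 209.8]
tcp_rot: [0.496, 0.505, -0.498, 0.501]
ft_force: [0.3, 1.3, -0.1]
opening: 91.5
[ 575.20779146 -210.89476507  209.7108757 ]
```

View pics/w2z.png

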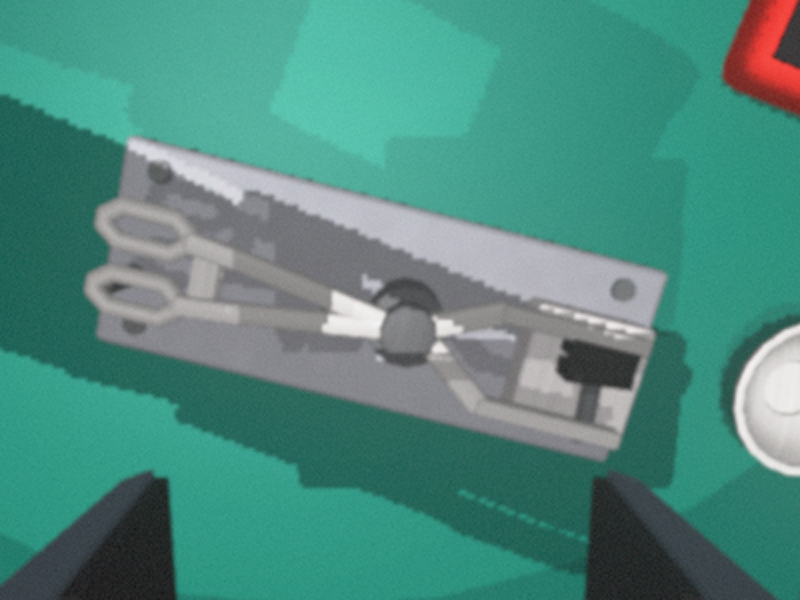

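View pics/w1z.png

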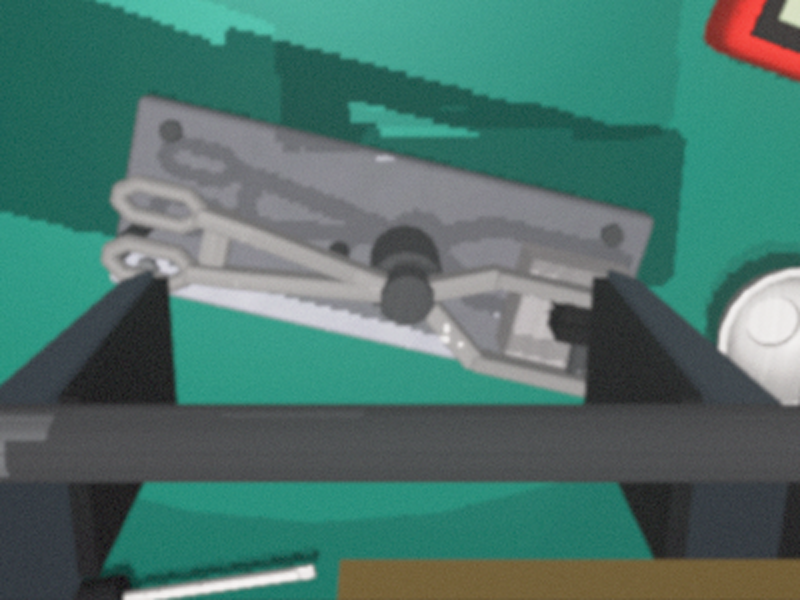

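Run:
```python
from h import *
c1,_=load("w1");c2,_=load("w2")
f2=lambda x,y:(130+x/2,30+y/2);f1=lambda x,y:(130+x/2,130+y/2)
for n,a,b in [("mbow",(143,228),(157,204)),("fbow",(135,292),(148,259)),("pivot",(407,333),(407,298)),("TL",(130,137),(145,97)),("TR",(667,272),(652,218))]:
    P,e=tri([(c2,f2(*a)),(c1,f1(*b))]);print(n,P.round(1),e, onz(c2,f2(*a),12 if n[0]=="T" else 63.5).round(1))
Q=[onz(c2,f2(*p),12) for p in [(130,137),(667,272),(607,460),(97,340)]]
Q=np.array(Q)
print(Q.round(1),np.linalg.norm(Q-np.roll(Q,-1,0),axis=1).round(1))
a=Q[1]-Q[0];b=Q[2]-Q[3];print(np.degrees(np.arctan2(a[1],a[0])),np.degrees(np.arctan2(b[1],b[0])),Q.mean(0))
```

```text
mbow [ 485.9 -148.7   61.6] [0.07, 0.07] [ 486.3 -148.6   63.5]
fbow [ 479.6 -172.9   57. ] [0.21, 0.21] [ 481.8 -172.2   63.5]
pivot [ 584.7 -186.4   64.8] [0.11, 0.11] [ 584.6 -186.6   63.5]
TL [ 468.  -113.3    6.9] [0.65, 0.65] [ 468.8 -113.6   12. ]
TR [ 698.4 -167.    11.2] [0.34, 0.34] [ 698.5 -166.9   12. ]
[[ 468.8 -113.6   12. ]
 [ 698.5 -166.9   12. ]
 [ 679.5 -252.8   12. ]
 [ 448.2 -199.5   12. ]] [235.9  88.  237.4  88.3]
-13.065895156848477 -12.984744503811767 [ 573.75612266 -183.20992354   12.        ]
```

```bash
python3 -m creep '100 0 -30 -21 0 0 0;100 0 -30 -21 0 0 0;100 0 -30 -21 0 0 0;100 0 0 0 -0.122 0 0;100 0 0 0 -0.122 0 0;100 0 0 0 -0.122 0 0;100 0 0 0 -0.122 0 0;100 0 0 0 -0.122 0 0;100 0 0 0 -0.122 0 0;100 0 0 0 -0.122 0 0;100 0 0 0 -0.122 0 0;100 0 0 0 -0.122 0 0'
python3 -m creep '100 0 0 0 -0.122 0 0;100 0 0 0 -0.122 0 0;100 0 0 0 0 0 0;100 0 0 0 0 0 0'
python3 - <<'E'
from h import *
from scipy.spatial.transform import Rotation as R
c,im=snap("wrist","w3");o=get_obs();print(o["tool_pos"],o["joints"]);print(R.from_quat(o["tcp_rot"]).as_matrix().round(3))
E
```

```text
t: 2.08
tool_pos: [476.3, -125.0, 208.4]
tcp_rot: [0.153, 0.695, -0.147, 0.687]
ft_force: [0.8, 0.6, 0.0]
opening: 91.3
t: 2.42
tool_pos: [475.6, -118.2, 208.9]
tcp_rot: [0.065, 0.709, -0.058, 0.7]
ft_force: [0.3, -0.2, 0.6]
opening: 91.5
[ 475.54672638 -118.24691991  208.9280668 ] [-0.27296928  0.19655407  1.74917239  0.00902849  1.20946336 -1.67292928]
[[-0.011  0.173  0.985]
 [ 0.012  0.985 -0.173]
 [-1.     0.01  -0.013]]
```

View pics/w3.png

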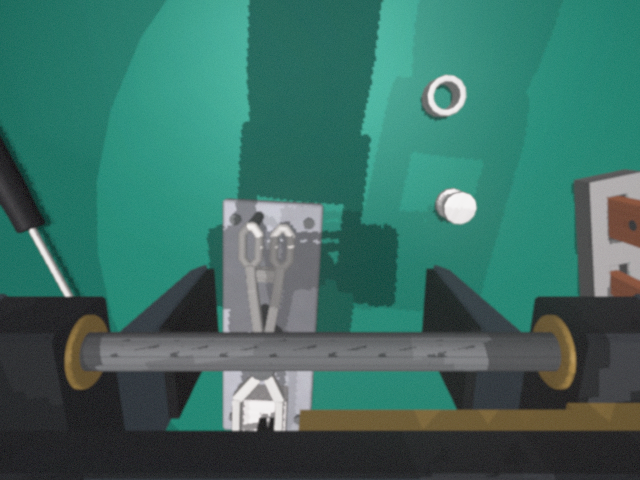

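Run:
```python
from h import *
c,im=load("w3")
cv2.imwrite("pics/w3z.png",cv2.resize(im[190:310,200:360],(800,600),interpolation=cv2.INTER_CUBIC))
s,im=load("side0");cv2.imwrite("pics/s0z.png",cv2.resize(im[240:360,260:420],(800,600),interpolation=cv2.INTER_CUBIC))
```

```text
(no output)
```

View pics/w3z.png

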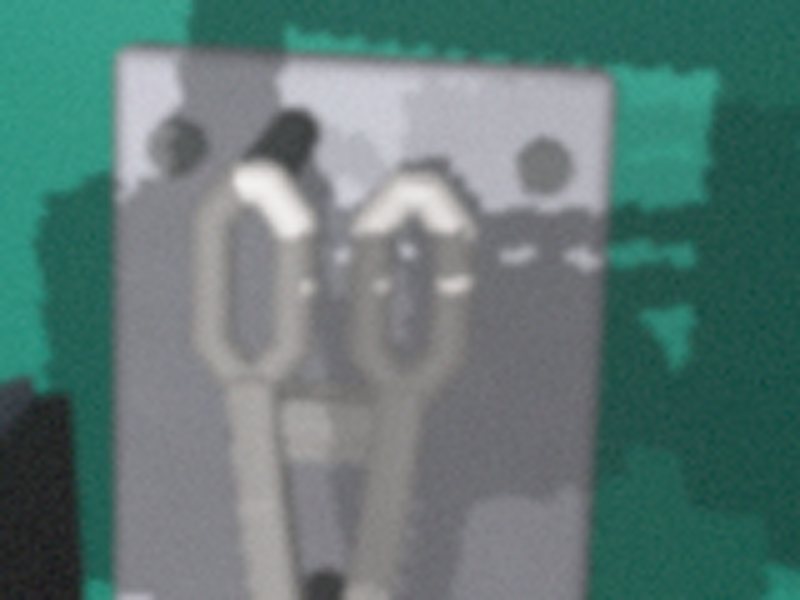

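View pics/s0z.png

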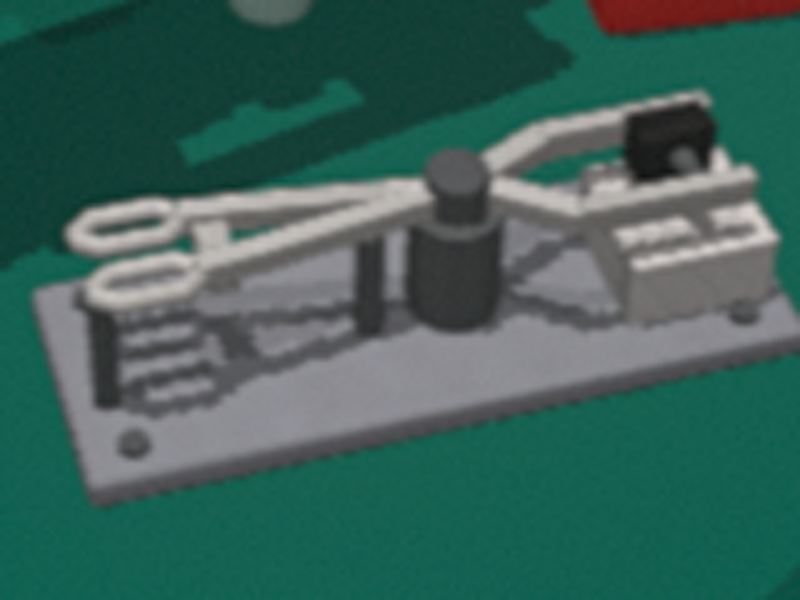

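Run:
```python
from h import *
c1,_=load("w1");c2,_=load("w2");c3,_=load("w3");s,_=load("side0")
f2=lambda x,y:(130+x/2,30+y/2);f1=lambda x,y:(130+x/2,130+y/2);f3=lambda x,y:(200+x/5,190+y/5);fs=lambda x,y:(260+x/5,240+y/5)
D={"mbow":[(c1,f1(157,204)),(c2,f2(143,228)),(c3,f3(412,285)),(s,fs(125,227))],
"fbow":[(c2,f2(135,292)),(c3,f3(254,272)),(s,fs(142,281))],
"pivot":[(c1,f1(407,298)),(c2,f2(407,333)),(s,fs(457,172))]}
for k,v in D.items():
    P,e=tri(v);print(k,P.round(1),e); print([onz(c,uv,63 if 'bow' in k else 69).round(1)[:2].tolist() for c,uv in v])
q=[f3(118,48),f3(612,73)];Q=[onz(c3,p,12) for p in q];print(Q)
d=Q[1]-Q[0];print(np.linalg.norm(d),np.degrees(np.arctan2(d[1],d[0]))-90)
q=[fs(38,285),fs(95,505)];
```

```text
mbow [ 485.6 -148.6   61.5] [0.35, 0.21, 0.08, 0.49]
[[486.3, -148.3], [486.2, -148.6], [485.1, -148.4], [484.5, -149.7]]
fbow [ 479.8 -172.4   60.7] [1.13, 0.75, 0.85]
[[481.6, -172.2], [478.6, -172.3], [478.5, -173.6]]
pivot [ 584.5 -185.1   69.5] [0.45, 0.56, 0.24]
[[584.7, -184.8], [584.4, -185.7], [584.6, -184.4]]
[array([ 446.30938759, -197.67391522,   12.        ]), array([ 466.10858507, -112.34527559,   12.        ])]
87.5955761546412 -13.063432700940297
```

```bash
cat >> h.py <<'E'
from scipy.spatial.transform import Rotation as Rot
O=np.array([584.3,-184.5,0.]);YAW=np.radians(-13.05)
def st(x,y,z):
    c,s=np.cos(YAW),np.sin(YAW);return O+np.array([c*x-s*y,s*x+c*y,z])
def tost(P):
    c,s=np.cos(YAW),np.sin(YAW);d=np.asarray(P)-O;return np.array([c*d[0]+s*d[1],-s*d[0]+c*d[1],d[2]])
def go(P,yaw): # yaw of tool y axis in deg
    o=get_obs();R0=Rot.from_quat(o["tcp_rot"]).as_matrix();y=np.radians(yaw)
    X=np.array([0,0,-1.]);Y=np.array([np.cos(y),np.sin(y),0]);R1=np.c_[X,Y,np.cross(X,Y)]
    t=R0.T@(np.asarray(P)-o["tool_pos"]);r=Rot.from_matrix(R0.T@R1).as_rotvec()
    print("pos",o["tool_pos"].round(1),"stand",tost(o["tool_pos"]).round(1),"t",round(o["t"],2),"F",o["ft_force"].round(1),"op",round(o["opening"],1));print("shift",t.round(1),"turn",r.round(3))
E
python3 - <<'E'
from h import *
print(tost([485.5,-148.7,0]));go([486.6,-143.8,80],77)
E
```

```text
[-104.33201599   12.56624209    0.        ]
pos [ 475.5 -118.2  208.9] stand [-120.9   40.   208.9] t 2.47 F [-0.  -0.3  0. ] op 91.2
shift [128.5 -24.5  16.9] turn [ 0.053 -0.013 -0.009]
```

```bash
python3 -m creep '0 20 -12 8 0 0 0;0 20 -12 8 0 0 0;0 30 0 0 0.053 -0.013 -0.009;0 30 0 0 0 0 0;0 20 0 0 0 0 0;0 0 0 0 0 0 0;0 0 0 0 0 0 0'
python3 - <<'E'
from h import *
go([486.6,-143.8,68],77)
snap("side","s1");snap("scene","c1")
for n,a in(("s1",(240,360,220,380)),("c1",(170,290,200,360))):
    c,im=load(n);cv2.imwrite(f"pics/{n}z.png",cv2.resize(im[a[0]:a[1],a[2]:a[3]],(800,600),interpolation=cv2.INTER_CUBIC))
E
```

```text
t: 3.05
tool_pos: [490.0, -142.0, 87.3]
tcp_rot: [0.085, 0.699, -0.085, 0.705]
ft_force: [0.7, 0.2, 0.5]
opening: 47.7
pos [ 490.  -142.    87.3] stand [-101.4   20.1   87.3] t 3.05 F [0.7 0.2 0.5] op 47.7
shift [19.2 -2.6 -3.1] turn [-0.014  0.009 -0.   ]
```

View pics/s1z.png

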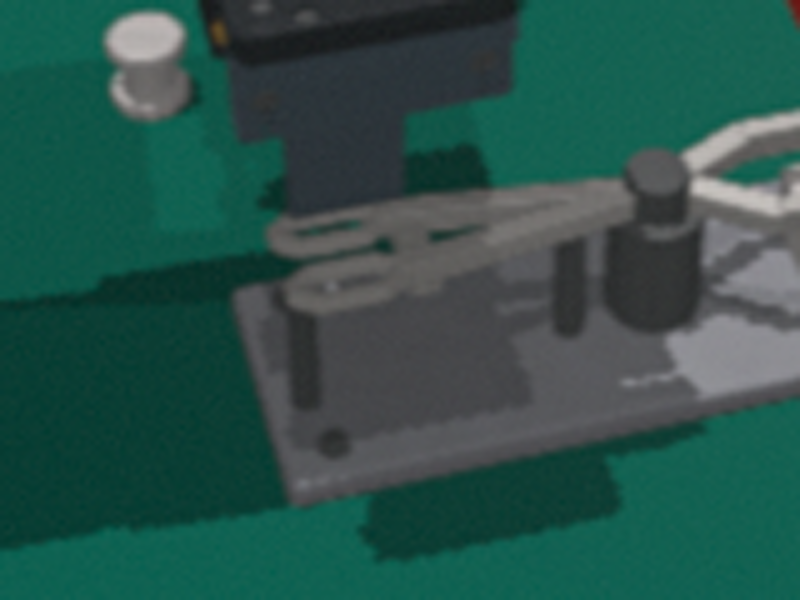

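View pics/c1z.png

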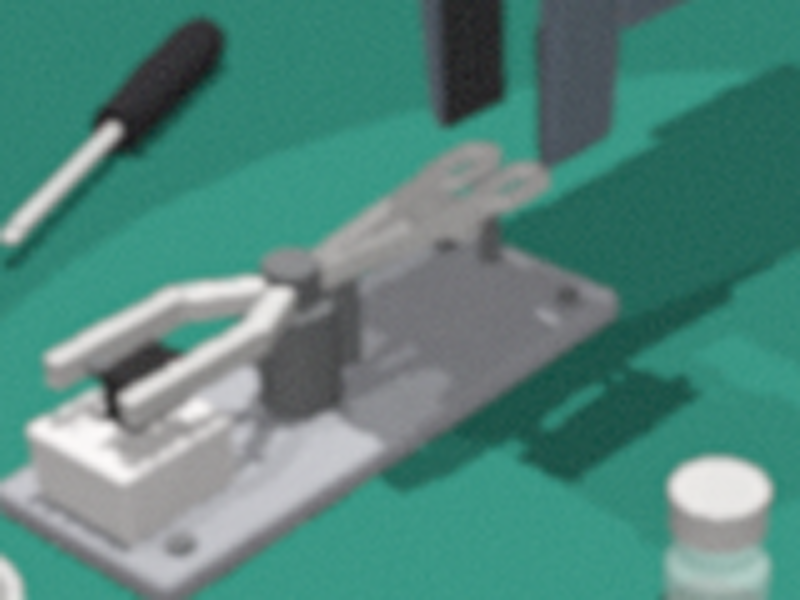

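The fingers are still half open above the bows; shutting them and trimming the position.

```bash
python3 -m creep '0 0 -2.6 -3 -0.014 0.009 0;0 0 0 0 0 0 0;0 0 0 0 0 0 0;0 0 0 0 0 0 0;0 0 0 0 0 0 0;0 8 0 0 0 0 0;0 0 0 0 0 0 0'
python3 - <<'E'
from h import *
go([486.6,-143.8,66],77)
snap("side","s2");snap("scene","c2")
for n,a in(("s2",(240,360,220,380)),("c2",(170,290,200,360))):
    c,im=load(n);cv2.imwrite(f"pics/{n}z.png",cv2.resize(im[a[0]:a[1],a[2]:a[3]],(800,600),interpolation=cv2.INTER_CUBIC))
E
```

```text
t: 3.73
tool_pos: [490.9, -145.4, 86.1]
tcp_rot: [0.079, 0.698, -0.081, 0.708]
ft_force: [0.0, 0.2, -0.2]
opening: 0.7
pos [ 490.9 -145.4   86.1] stand [-99.8  17.   86.1] t 3.73 F [ 0.   0.2 -0.2] op 0.7
shift [20.   0.6 -4.8] turn [0.    0.014 0.001]
```

View pics/s2z.png

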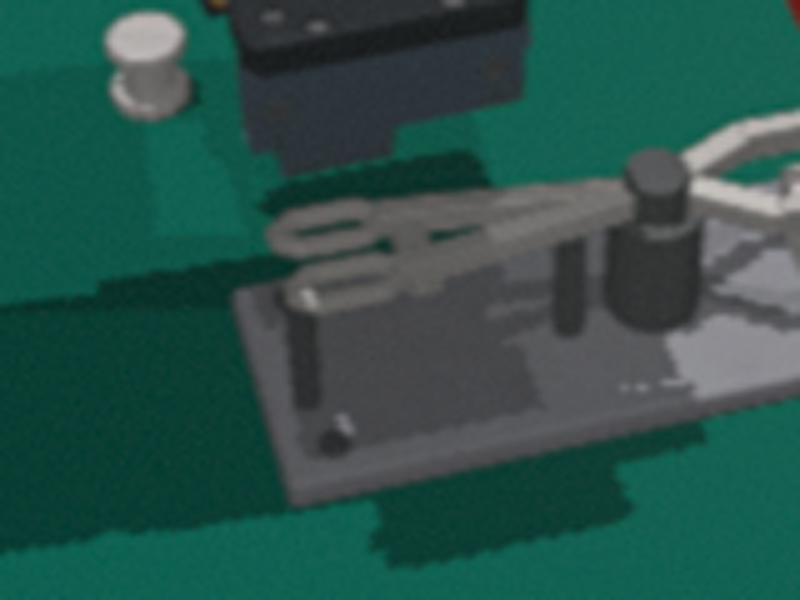

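View pics/c2z.png

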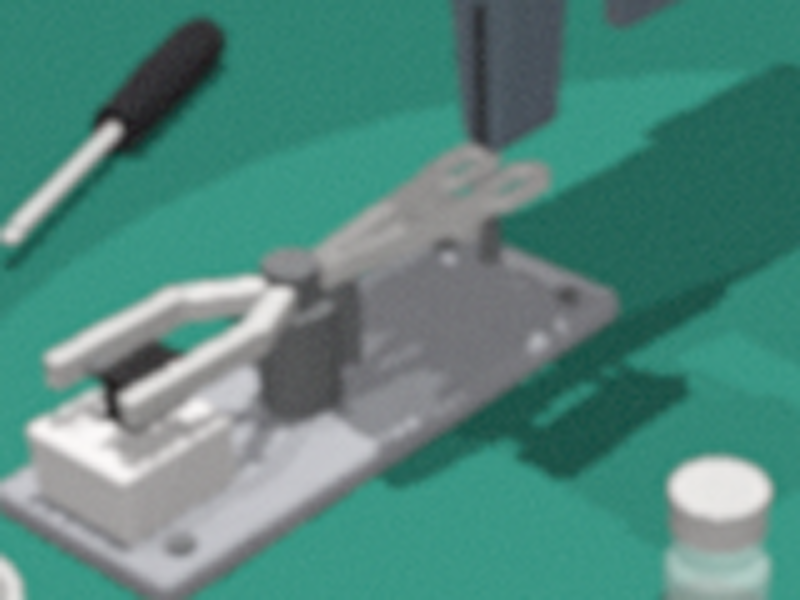

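```bash
python3 -m creep '0 4 0.3 -3 0 0.014 0;0 4 0.3 -3 0 0 0;0 4 0.3 -2 0 0 0'
python3 - <<'E'
from h import *
go([486.6,-143.8,66],77)
E
```

```text
t: 4.08
tool_pos: [484.4, -143.1, 74.5]
tcp_rot: [0.079, 0.702, -0.08, 0.703]
ft_force: [-0.3, -0.2, -0.3]
opening: 0.3
pos [ 484.4 -143.1   74.5] stand [-106.7   17.8   74.5] t 4.08 F [-0.3 -0.2 -0.3] op 0.3
shift [ 8.5 -0.2  2.3] turn [0.    0.002 0.001]
```

```bash
python3 -m creep '0 4 0 1 0 0 0;0 4 0 1 0 0 0;0 0 0 0 0 0 0'
python3 -m creep '0 2 0 0 0 0 0;0 2 0 0 0 0 0;0 0 0 0 0 0 0'
```

```text
t: 4.33
tool_pos: [484.8, -143.0, 64.2]
tcp_rot: [0.08, 0.703, -0.08, 0.702]
ft_force: [0.3, 0.3, -0.1]
opening: 0.3
t: 4.58
tool_pos: [485.6, -142.4, 60.2]
tcp_rot: [0.08, 0.703, -0.08, 0.703]
ft_force: [1.4, 1.9, 3.1]
opening: 0.2
```

Run:
```python
from h import *
go([486.6,-143.8,57],77)
```

```text
pos [ 485.6 -142.4   60.2] stand [-105.6   18.7   60.2] t 4.58 F [1.4 1.9 3.1] op 0.2
shift [ 3.2 -1.1  1.3] turn [-0.    -0.    -0.001]
```

```bash
python3 -m creep '0 2 -0.5 0 0 0 0;0 2 0 0 0 0 0;0 1 0 0 0 0 0;0 0 0 0 0 0 0'
```

```text
t: 4.92
tool_pos: [486.8, -141.8, 56.0]
tcp_rot: [0.081, 0.701, -0.079, 0.704]
ft_force: [-1.2, 2.7, 4.2]
opening: 0.3
```

```bash
python3 -m creep '0 0.3 4 0 0 0 0;0 0.3 4 0 0 0 0;0 0.3 4 0 0 0 0'
```

```text
t: 5.17
tool_pos: [492.1, -131.3, 56.3]
tcp_rot: [0.08, 0.699, -0.081, 0.706]
ft_force: [0.4, 0.3, 4.9]
opening: 0.5
```

Run:
```python
from h import *
go([486.6,-143.8,57],77)
snap("side","s3")
for n,a in(("s3",(240,360,220,380)),):
    c,im=load(n);cv2.imwrite(f"pics/{n}z.png",cv2.resize(im[a[0]:a[1],a[2]:a[3]],(800,600),interpolation=cv2.INTER_CUBIC))
```

```text
pos [ 492.1 -131.3   56.3] stand [-101.9   31.    56.3] t 5.17 F [0.4 0.3 4.9] op 0.5
shift [ -0.8 -13.4  -2.5] turn [-0.001  0.009 -0.001]
```

View pics/s3z.png

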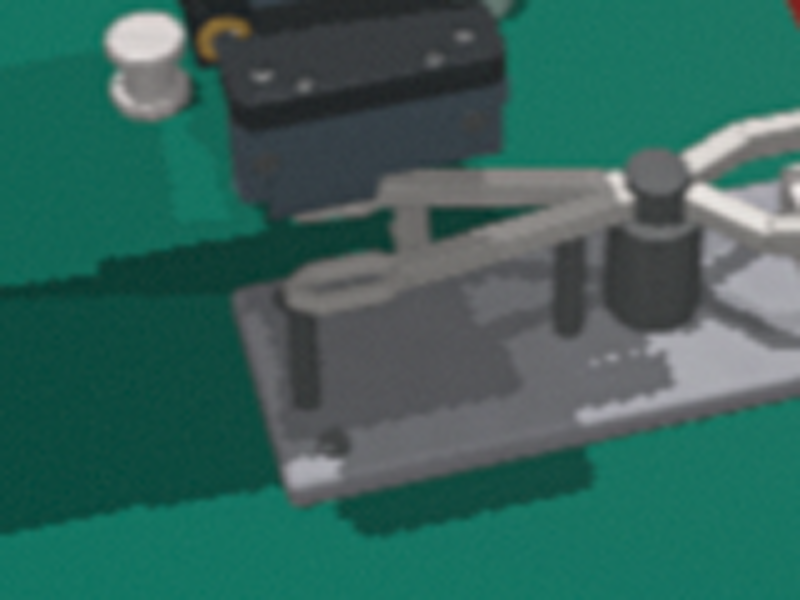

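The bow is opening under the fingers. Continuing outward.

```bash
python3 -m creep '0 0.3 4 -0.5 0 0 0;0 0.3 4 -0.5 0 0.009 0;0 0.3 4 -0.5 0 0 0;0 0 0 0 0 0 0'
```

```text
t: 5.55
tool_pos: [494.1, -119.4, 55.8]
tcp_rot: [0.079, 0.702, -0.081, 0.703]
ft_force: [0.0, -0.0, 3.4]
opening: 0.5
```

Run:
```python
from h import *
go(st(-103,45,57),77)
snap("side","s4")
for n,a in(("s4",(240,360,220,380)),):
    c,im=load(n);cv2.imwrite(f"pics/{n}z.png",cv2.resize(im[a[0]:a[1],a[2]:a[3]],(800,600),interpolation=cv2.INTER_CUBIC))
```

```text
pos [ 494.1 -119.4   55.8] stand [-102.5   43.1   55.8] t 5.55 F [ 0.  -0.   3.4] op 0.5
shift [-1.2  1.9 -0.5] turn [0.001 0.001 0.003]
```

View pics/s4z.png

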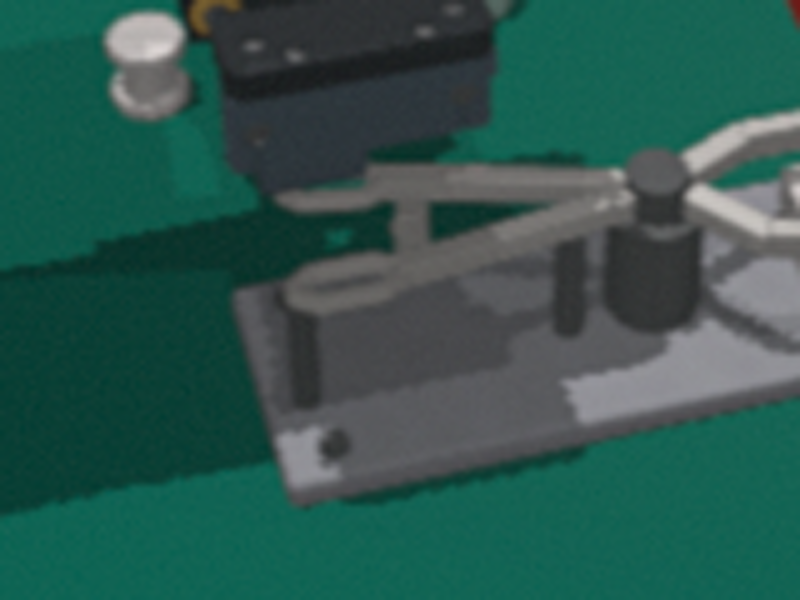

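```bash
python3 -m creep '0 0 3 0 0 0 0;0 -10 0 0 0 0 0;0 -20 0 0 0 0 0;0 -40 0 0 0 0 0;100 -40 0 0 0 0 0;100 -40 0 0 0 0 0;100 0 0 0 0 0 0'
python3 - <<'E'
from h import *
go(st(-103,45,210),77)
snap("side","s5");snap("wrist","w5")
c,im=load("s5")
cv2.imwrite("pics/s5z.png",cv2.resize(im[240:360,260:420],(800,600),interpolation=cv2.INTER_CUBIC))
E
```

```text
t: 6.18
tool_pos: [488.7, -112.3, 208.2]
tcp_rot: [0.081, 0.71, -0.078, 0.695]
ft_force: [1.0, -0.5, 1.3]
opening: 17.8
pos [ 488.7 -112.3  208.2] stand [-109.4   48.7  208.2] t 6.18 F [ 1.  -0.5  1.3] op 17.8
shift [-2.  -3.7  6.4] turn [ 0.001 -0.021 -0.002]
```

View pics/s5z.png

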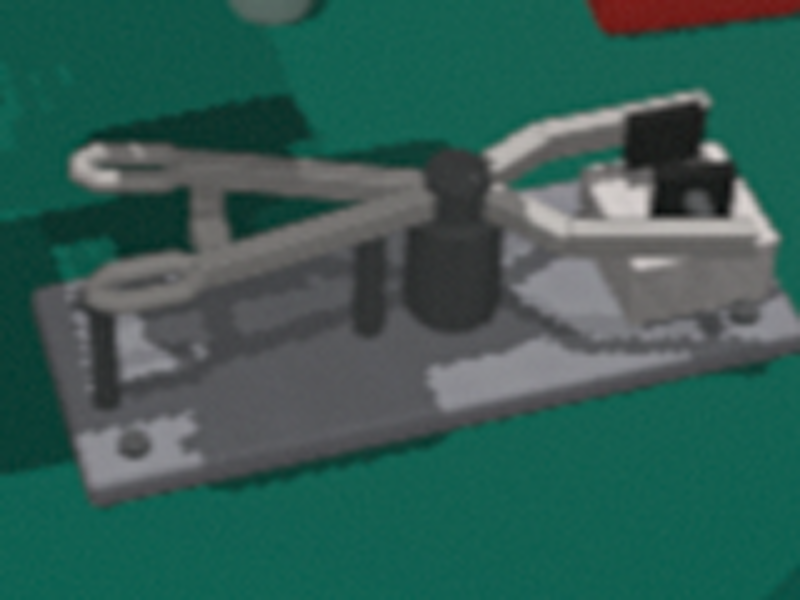

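View pics/w5.png

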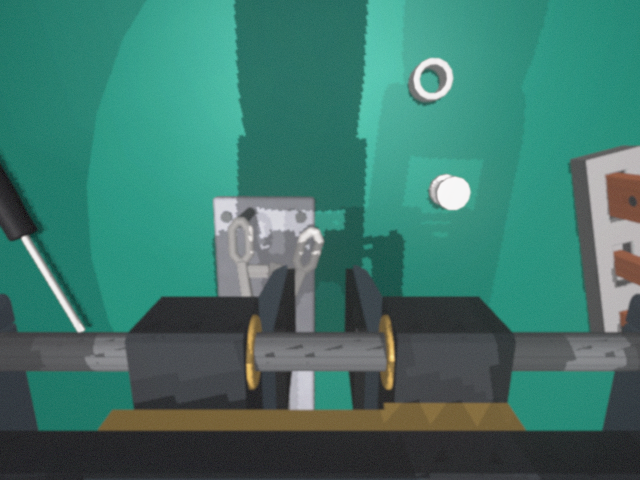

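Run:
```python
from h import *
s5,_=load("s5");print("bow st",tost(onz(s5,(285,273),63.5)).round(1))
w0,im=load("wrist0");cv2.imwrite("pics/w0z.png",cv2.resize(im[0:150,180:540],(800,333),interpolation=cv2.INTER_CUBIC))
for uv in [(335,20),(430,5),(205,10),(458,62),(210,74)]: print(uv,onz(w0,uv,24).round(0))
s,im=load("side0");cv2.imwrite("pics/s0r.png",cv2.resize(im[140:240,200:350],(800,533),interpolation=cv2.INTER_CUBIC))
s,im=load("scene0");cv2.imwrite("pics/c0r.png",cv2.resize(im[230:350,380:540],(800,600),interpolation=cv2.INTER_CUBIC))
```

```text
bow st [-98.5  38.9  63.5]
(335, 20) [587. 155.  24.]
(430, 5) [660. 165.  24.]
(205, 10) [486. 162.  24.]
(458, 62) [685. 125.  24.]
(210, 74) [486. 116.  24.]
```

View pics/s0r.png

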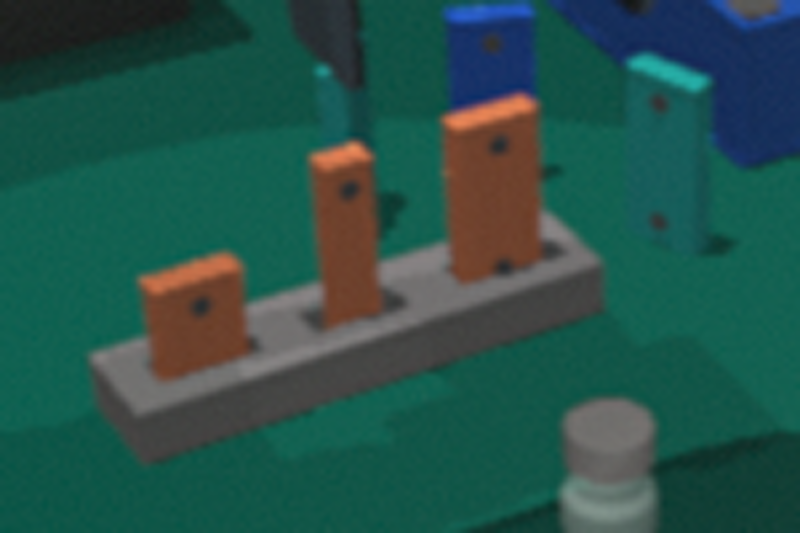

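View pics/c0r.png

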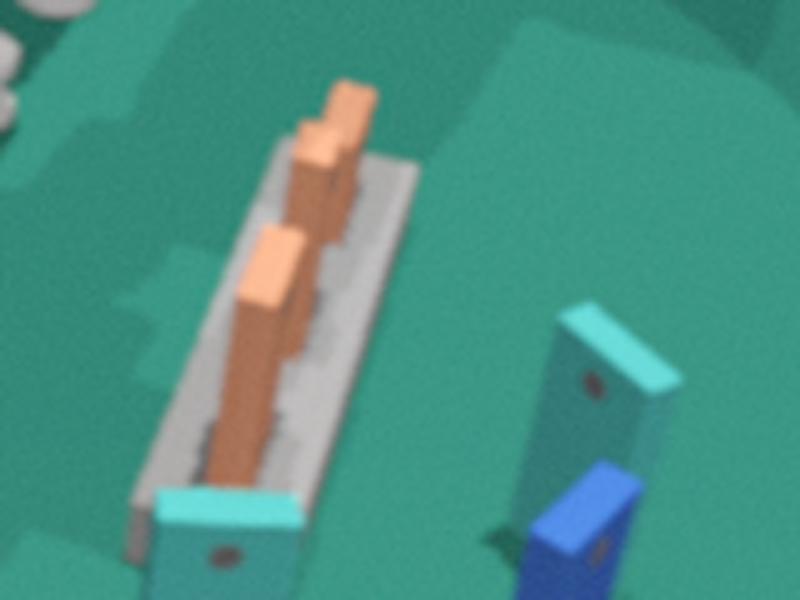

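View pics/w0z.png

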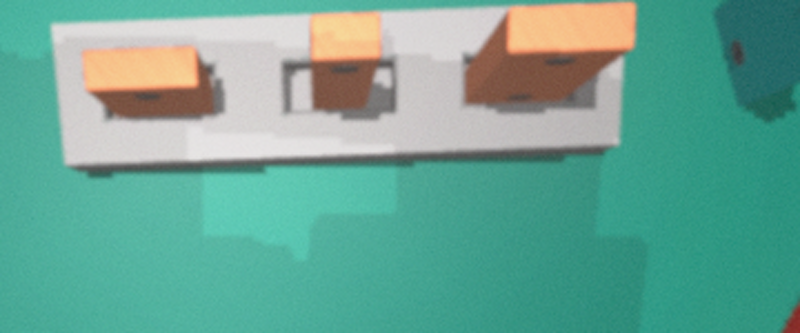

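Run:
```python
from h import *
w,_=load("wrist0");s,_=load("side0");c,_=load("scene0")
fw=lambda x,y:(180+x/2.2222,y/2.2222);fs=lambda x,y:(200+x/5.3333,140+y/5.3333);fc=lambda x,y:(380+x/5,230+y/5)
print(tri([(w,fw(572,27)),(s,fs(492,112)),(c,fc(271,265))]))
for a,b,z in [((68,165),(618,147),24),((508,52),(636,48),92),((508,5),(636,3),92)]:
    A,B=onz(w,fw(*a),z),onz(w,fw(*b),z);d=B-A;print(A.round(1),B.round(1),np.linalg.norm(d),np.degrees(np.arctan2(d[1],d[0])))
a,b=fs(150,462),fs(603,308);A,B=onz(s,a,0),onz(s,b,0);d=B-A;print(A,B,np.linalg.norm(d),np.degrees(np.arctan2(d[1],d[0])))
```

```text
(array([648.97767834, 145.59073751,  91.38575427]), [1.08, 0.6, 0.79])
[486.9 115.7  24. ] [685.2 121.5  24. ] 198.4099858901558 1.672346394746193
[630.9 138.   92. ] [667.2 138.9  92. ] 36.33433486363809 1.549577582804926
[630.2 149.9  92. ] [666.1 150.4  92. ] 35.932574166807626 0.7261523425731659
[488.49437105 119.94890711   0.        ] [686.90147688 127.57400519   0.        ] 198.5535740441114 2.2008840635653297
```

Run:
```python
from h import *
go([649,144,200],91.7)
```

```text
pos [ 485.4 -111.6  202.3] stand [-112.8   48.7  202.3] t 6.28 F [-1.3 -1.  -0.2] op 25.6
shift [ -0.4 285.8 102.1] turn [-0.256 -0.031 -0.006]
```

```bash
python3 -m creep '100 0 32 11 0 -0.03 0;100 0 32 11 0 0 0;100 0 32 11 0 0 0;100 0 32 11 0 0 0;100 0 32 11 0 0 0;100 0 32 11 0 0 0;100 0 32 11 0 0 0;100 0 32 11 0 0 0;100 0 20 10 0 0 0;100 0 0 0 -0.12 0 0;100 0 0 0 -0.12 0 0;100 0 0 0 0 0 0'
python3 - <<'E'
from h import *
go([649,144,200],91.7)
E
```

```text
t: 7.28
tool_pos: [630.7, 149.0, 171.0]
tcp_rot: [-0.006, 0.728, 0.008, 0.685]
ft_force: [0.1, -0.3, -1.2]
opening: 91.2
pos [630.7 149.  171. ] stand [-30.1 335.4 171. ] t 7.28 F [ 0.1 -0.3 -1.2] op 91.2
shift [-30.1  -5.3  16.4] turn [-0.009 -0.06  -0.003]
```

```bash
python3 -m creep '100 0 -3 8 0 -0.05 0;100 0 -2 8 -0.009 -0.01 0;100 0 0 0 0 0 0;100 0 0 0 0 0 0'
python3 - <<'E'
from h import *
go([649,144,170],91.7)
c,im=snap("wrist","w6");print(proj(c,[649,144,92]))
E
```

```text
t: 7.62
tool_pos: [642.8, 143.6, 163.1]
tcp_rot: [-0.007, 0.712, 0.008, 0.702]
ft_force: [0.4, 0.6, 0.2]
opening: 91.2
pos [642.8 143.6 163.1] stand [-17.1 332.9 163.1] t 7.62 F [0.4 0.6 0.2] op 91.2
shift [-7.   0.3  6.1] turn [-0.009 -0.015 -0.001]
[320.02656972 266.36524877]
```

View pics/w6.png

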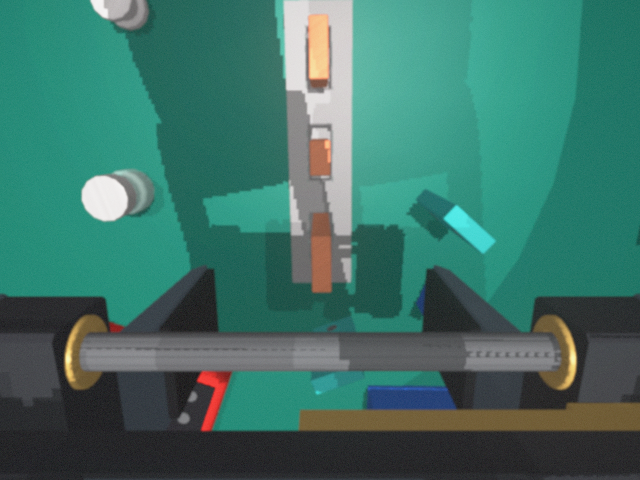

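Run:
```python
from h import *
c,im=load("w6");cv2.imwrite("pics/w6z.png",cv2.resize(im[200:305,260:400],(800,600),interpolation=cv2.INTER_CUBIC))
```

```text
(no output)
```

View pics/w6z.png

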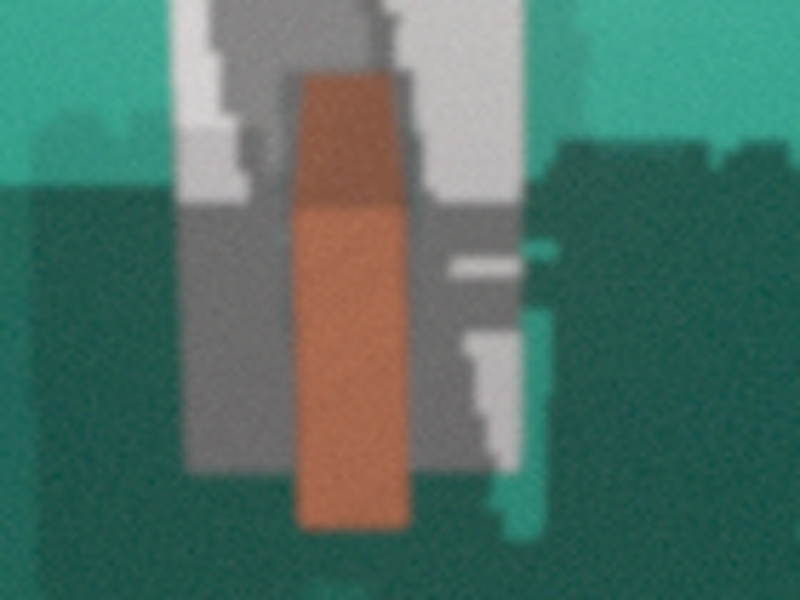

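Run:
```python
from h import *
c,_=load("w6");f=lambda x,y:(260+x/5.714,200+y/5.714)
for z in(91,92): print(onz(c,f(352.5,367),z))
A,B=onz(c,f(350,205),92),onz(c,f(354.5,530),92);d=B-A;print(np.linalg.norm(d),np.degrees(np.arctan2(d[1],d[0])))
s,_=load("side0");cc,_=load("scene0")
fs=lambda x,y:(200+x/5.3333,140+y/5.3333);fc=lambda x,y:(380+x/5,230+y/5)
w,_=load("wrist0")
print(tri([(c,f(352.5,367)),(w,(437.4,12.2))]),tri([(c,f(352.5,367)),(s,fs(492,112)),(cc,fc(271,265))]))
P=onz(c,f(352.5,367),91.5);go([P[0],P[1],60],91.2)
```

```text
[647.93637089 144.99476378  91.        ]
[647.61743913 144.98438302  92.        ]
36.247890204796654 1.9320752883725079
(array([649.22387192, 145.12157724,  88.1070451 ]), [0.36, 0.36]) (array([648.58046512, 145.7149586 ,  91.3199013 ]), [1.01, 0.78, 0.72])
pos [643.  143.6 163. ] stand [-16.9 332.8 163. ] t 7.67 F [ 0.3  0.1 -0.1] op 91.0
shift [103.    1.3   6.3] turn [-0.    -0.014 -0.001]
```

```bash
python3 -m creep '100 25 1 3 0 -0.014 0;100 25 0.3 3 0 0 0;100 20 0 0 0 0 0;100 15 0 0 0 0 0;100 0 0 0 0 0 0'
python3 - <<'E'
from h import *
go([648,145,60],91.8)
E
```

```text
t: 8.08
tool_pos: [650.1, 144.4, 77.2]
tcp_rot: [-0.004, 0.706, 0.006, 0.708]
ft_force: [0.5, 0.4, -0.7]
opening: 91.2
pos [650.1 144.4  77.2] stand [-10.1 335.2  77.2] t 8.08 F [ 0.5  0.4 -0.7] op 91.2
shift [17.2  0.6 -2.2] turn [-0.017  0.003 -0.002]
```

```bash
python3 -m creep '100 8 0.6 -1 -0.017 0 0;100 8 0 -1 0 0 0;100 0 0 0 0 0 0;100 0 0 0 0 0 0'
python3 - <<'E'
from h import *
go([648,145,60],91.8)
E
python3 -m creep '40 0 0 0 0 0 0;40 0 0 0 0 0 0;40 0 0 0 0 0 0;40 0 0 0 0 0 0;40 0 0 0 0 0 0;40 0 0 0 0 0 0;40 0 0 0 0 0 0' 10
python3 - <<'E'
from h import *
go([648,145,60],91.8)
snap("side","s7");snap("scene","c7")
for n,a in(("s7",(120,240,220,380)),("c7",(200,320,360,520))):
    c,im=load(n);cv2.imwrite(f"pics/{n}z.png",cv2.resize(im[a[0]:a[1],a[2]:a[3]],(800,600),interpolation=cv2.INTER_CUBIC))
E
```

```text
t: 8.42
tool_pos: [648.8, 144.9, 61.6]
tcp_rot: [-0.01, 0.706, 0.012, 0.708]
ft_force: [0.8, -0.0, 0.3]
opening: 91.0
pos [648.8 144.9  61.6] stand [-11.5 335.4  61.6] t 8.42 F [ 0.8 -0.   0.3] op 91.0
shift [ 1.6  0.2 -0.8] turn [-0.     0.004 -0.003]
t: 9.0
tool_pos: [650.9, 145.4, 65.4]
tcp_rot: [-0.009, 0.703, 0.012, 0.711]
ft_force: [0.5, -0.2, 0.1]
opening: 47.4
pos [650.9 145.4  65.4] stand [ -9.6 336.4  65.4] t 9.0 F [ 0.5 -0.2  0.1] op 47.4
shift [ 5.4 -0.3 -3. ] turn [-0.001  0.01  -0.004]
```

View pics/s7z.png

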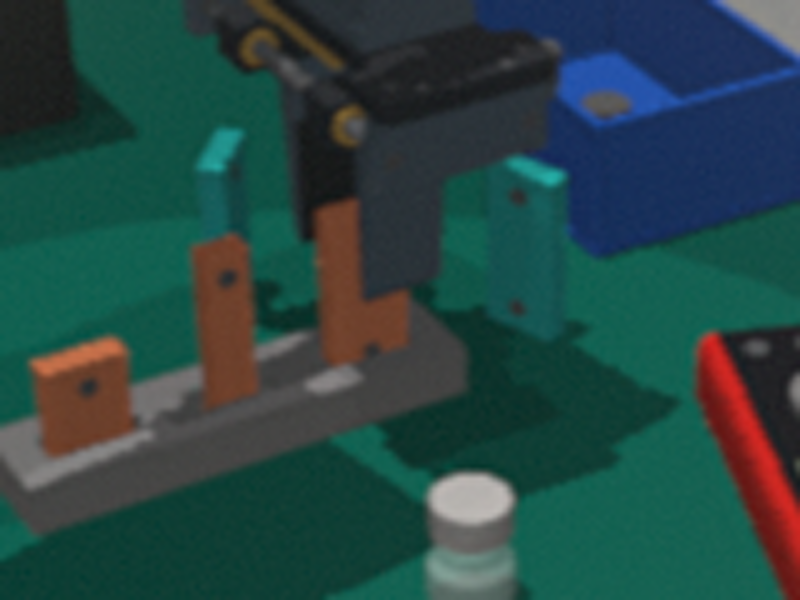

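View pics/c7z.png

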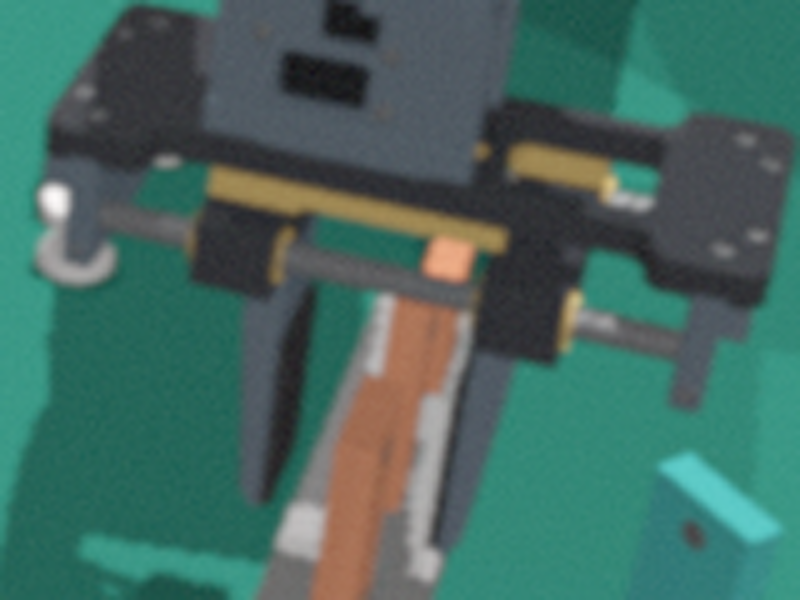

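The fingers straddle the tall wide bar, clear of its neighbours. Trimming and closing.

```bash
python3 -m creep '40 4 0 -2 0 0.01 0;20 2 0 -1 0 0 0;0 1 0 0 0 0 0;0 0.5 0 -0.5 0 0 0;0 0.5 0 -0.5 0 0 0;0 0.5 0 0 0 0 0' 15
python3 - <<'E'
from h import *
go([648,145,60],91.8)
E
```

```text
t: 9.6
tool_pos: [646.3, 145.1, 55.9]
tcp_rot: [-0.01, 0.708, 0.012, 0.706]
ft_force: [-1.9, 0.2, 7.3]
opening: 12.1
pos [646.3 145.1  55.9] stand [-14.  335.1  55.9] t 9.6 F [-1.9  0.2  7.3] op 12.1
shift [-4.1 -0.1  1.7] turn [-0.001 -0.002 -0.003]
```

```bash
python3 -m creep '0 -2 0 0 0 0 0;0 -6 0 0 0 0 0;0 -8 0 0 0 0 0;0 -10 0 0 0 0 0;0 -30 0 0 0 0 0;0 -35 0 0 0 0 0;0 -30 0 0 0 0 0;0 -20 0 0 0 0 0;0 0 0 0 0 0 0' 25
python3 - <<'E'
from h import *
P=st(75,-3,0);print(P)
go([P[0],P[1],190],78.75)
snap("side","s8");snap("scene","c8")
E
```

```text
t: 10.35
tool_pos: [643.9, 144.2, 202.9]
tcp_rot: [-0.01, 0.711, 0.012, 0.703]
ft_force: [2.0, 0.6, -2.3]
opening: 12.0
[ 656.68560022 -204.35761518    0.        ]
pos [643.9 144.2 202.9] stand [-16.2 333.6 202.9] t 10.35 F [ 2.   0.6 -2.3] op 12.0
shift [  12.2 -348.8    2.2] turn [ 0.227 -0.011 -0.001]
```

View pics/s8.png

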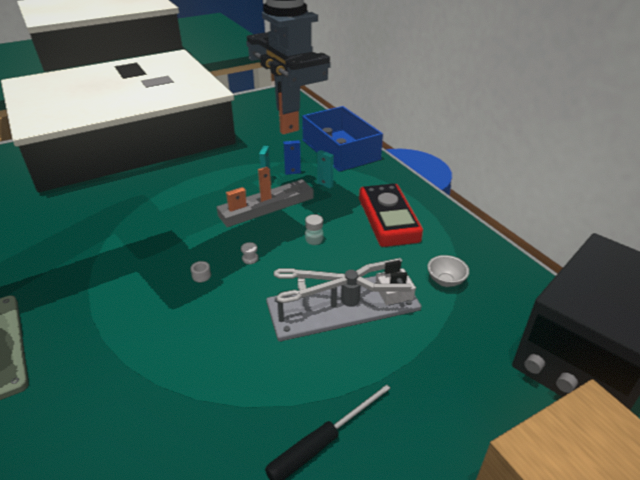

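```bash
python3 -m creep '0 0 -20 0 0 -0.011 0;0 0 -32 0 0 0 0;0 0 -32 0 0 0 0;0 0 -32 0 0 0 0;0 0 -32 0 0 0 0;0 0 -32 0 0 0 0;0 0 -32 0 0 0 0;0 0 -32 0 0 0 0;0 0 -32 0 0 0 0;0 0 -32 0 0 0 0;0 0 -20 0 0 0 0;0 0 0 0 0.12 0 0'
python3 -m creep '0 0 0 0 0.12 0 0;0 0 0 0 0 0 0;0 0 0 0 0 0 0'
python3 - <<'E'
from h import *
P=st(75,-3,190)
go(P,76.95)
E
```

```text
t: 11.45
tool_pos: [636.2, -194.5, 164.2]
tcp_rot: [0.032, 0.728, -0.028, 0.684]
ft_force: [-0.8, 0.0, -3.2]
opening: 12.0
t: 11.7
tool_pos: [631.6, -196.2, 155.6]
tcp_rot: [0.077, 0.73, -0.073, 0.675]
ft_force: [-0.6, 0.5, -2.7]
opening: 11.8
pos [ 631.6 -196.2  155.6] stand [ 48.7  -0.7 155.6] t 11.7 F [-0.6  0.5 -2.7] op 11.8
shift [-36.3  -2.8  23.5] turn [ 0.015 -0.077  0.004]
```

```bash
python3 -m creep '0 -12 0 8 0 -0.07 0;0 -12 -2 8 0.015 0 0;0 -8 -1 6 0 0 0;0 0 0 0 0 0 0'
python3 - <<'E'
from h import *
go(st(75,-3,170),76.95)
E
```

```text
t: 12.03
tool_pos: [650.7, -201.2, 180.6]
tcp_rot: [0.076, 0.71, -0.076, 0.696]
ft_force: [0.1, 0.3, -2.4]
opening: 11.8
pos [ 650.7 -201.2  180.6] stand [ 68.4  -1.3 180.6] t 12.03 F [ 0.1  0.3 -2.4] op 11.8
shift [10.4 -1.8  6.8] turn [ 0.012 -0.019  0.001]
```

```bash
python3 -m creep '0 14 -1 4 0.012 -0.019 0;0 14 -1 3 0 0 0;0 12 0 0 0 0 0;0 0 0 0 0 0 0'
python3 - <<'E'
from h import *
go(st(75,-3,130),76.95)
snap("side","s9");snap("scene","c9");snap("wrist","w9")
for n,a in(("s9",(190,325,310,490)),("c9",(170,305,170,350))):
    c,im=load(n);cv2.imwrite(f"pics/{n}z.png",cv2.resize(im[a[0]:a[1],a[2]:a[3]],(800,600),interpolation=cv2.INTER_CUBIC))
E
```

```text
t: 12.37
tool_pos: [657.0, -202.7, 137.9]
tcp_rot: [0.077, 0.703, -0.078, 0.702]
ft_force: [-1.1, -0.1, -3.9]
opening: 11.9
pos [ 657.  -202.7  137.9] stand [ 74.9  -1.3 137.9] t 12.37 F [-1.1 -0.1 -3.9] op 11.9
shift [ 7.9 -1.7  0.1] turn [ 0.009 -0.002  0.001]
```

View pics/s9z.png

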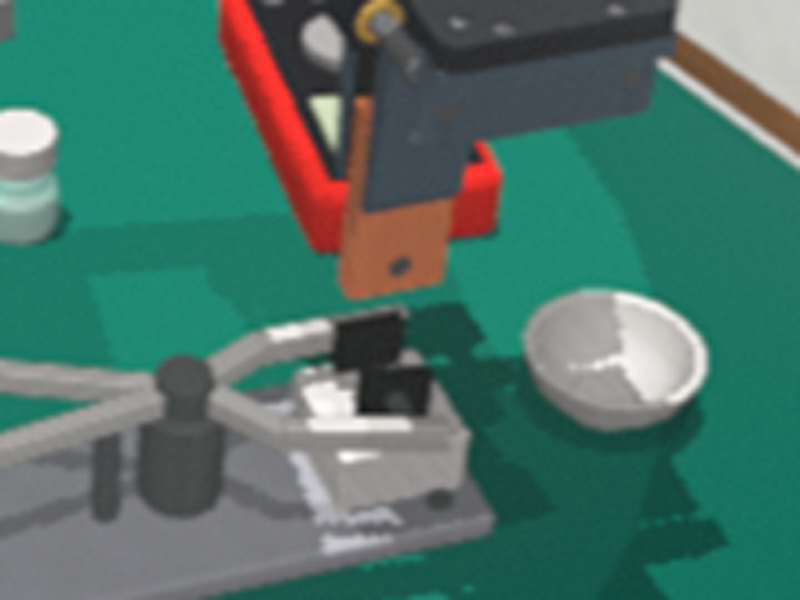

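View pics/c9z.png

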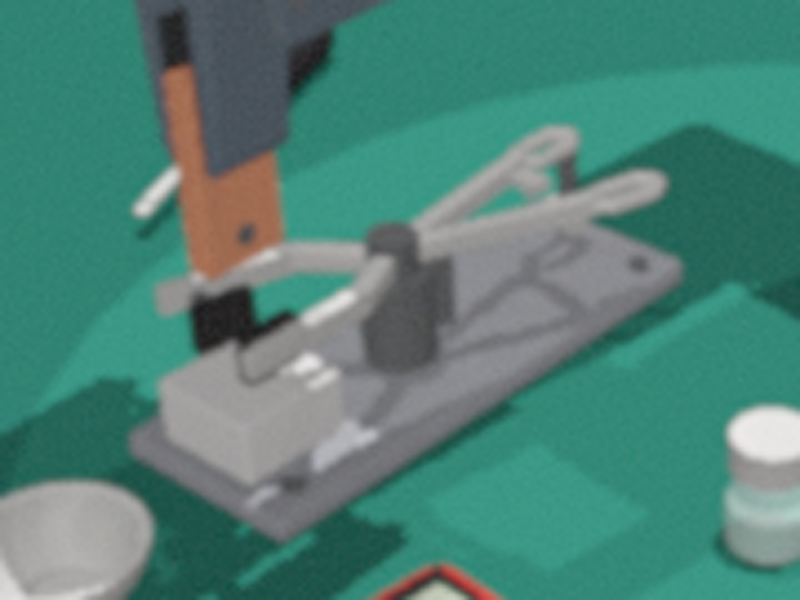

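View pics/w9.png

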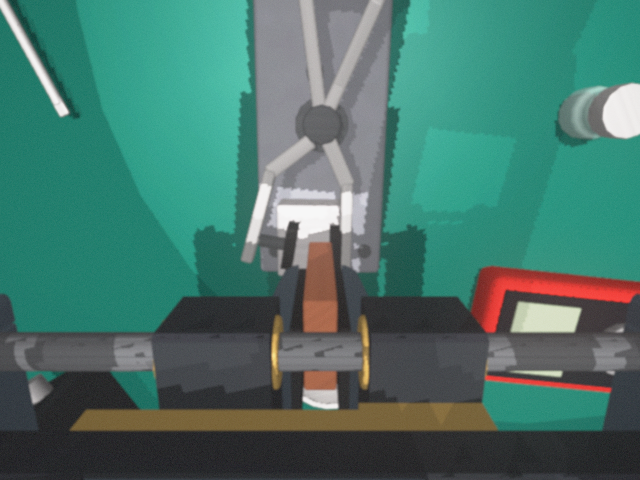

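Run:
```python
from h import *
c,im=load("w9");cv2.imwrite("pics/w9z.png",cv2.resize(im[100:310,220:420],(762,800),interpolation=cv2.INTER_CUBIC)[:600])
cv2.imwrite("pics/w9y.png",cv2.resize(im[170:290,240:400],(800,600),interpolation=cv2.INTER_CUBIC))
f=lambda p:((p[0]-240)*5,(p[1]-170)*5)
for n,P in [("fixpad near",(62,6,68)),("fix far",(88,6,68)),("pivot",(0,0,69)),("ledge NW",(50,-28,40)),("ledge NE",(50,22,40)),("seat",(75,-3,40))]:
    q=proj(c,st(*P));print(n,q.round(1),np.round(f(q),0))
```

```text
fixpad near [332.4 231.4] [462. 307.]
fix far [331.8 272.4] [459. 512.]
pivot [323.3 123.5] [ 416. -232.]
ledge NW [279.6 202.7] [198. 164.]
ledge NE [356.  203.3] [580. 166.]
seat [317.6 239.8] [388. 349.]
```

View pics/w9y.png

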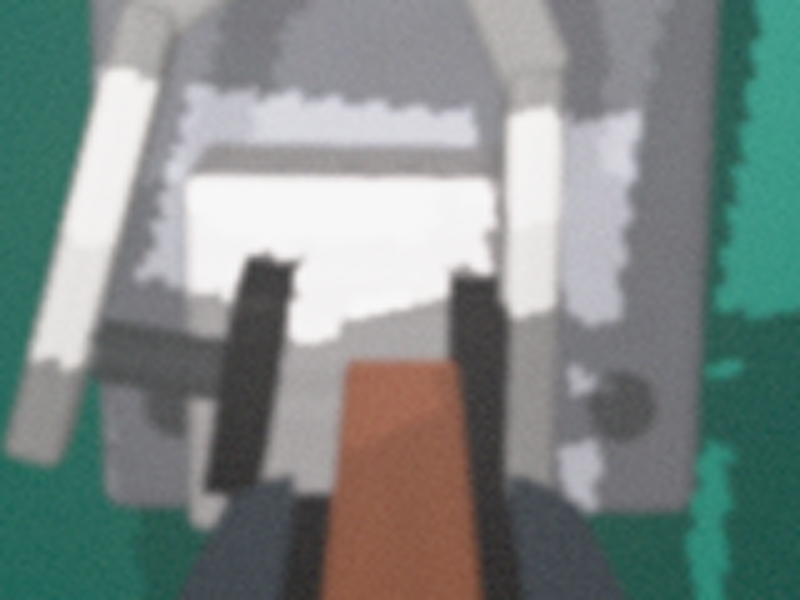

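Run:
```python
from h import *
c,im=load("w9")
g=lambda x,y:(240+x/5,170+y/5);f=lambda p:((p[0]-240)*5,(p[1]-170)*5)
for P in [(62,6,48),(62,6,68),(75,6,68)]: print(P,np.round(f(proj(c,st(*P))),0))
a,b=onz(c,g(345,362),94),onz(c,g(458,362),94);print(np.linalg.norm(a-b),tost(a),tost(b),tost((a+b)/2))
o=get_obs();print(tost(o["tool_pos"]))
# pad face position from image
for p,z in [((452,278),48),((451,275),48)]: print(tost(onz(c,g(*p),z)))
```

```text
(62, 6, 48) [458. 269.]
(62, 6, 68) [462. 307.]
(75, 6, 68) [460. 411.]
12.152477967351608 [61.64648915 -7.28628262 94.        ] [61.55855634  4.86587721 94.        ] [61.60252275 -1.21020271 94.        ]
[ 76.97835755  -1.60064451 141.40044441]
[63.23731632  5.25998255 48.        ]
[62.84100732  5.12575536 48.        ]
```

```bash
python3 -m creep '0 10 -1 -2 0.009 0 0;0 10 -1 -1 0 0 0;0 4 0 0 0 0 0;0 0 0 0 0 0 0;0 0 0 0 0 0 0'
python3 - <<'E'
from h import *
go(st(74,-3.5,115),76.95)
E
```

```text
t: 12.93
tool_pos: [656.3, -205.0, 117.4]
tcp_rot: [0.08, 0.7, -0.082, 0.705]
ft_force: [0.1, -0.7, -2.7]
opening: 11.7
pos [ 656.3 -205.   117.4] stand [ 74.8  -3.8 117.4] t 12.93 F [ 0.1 -0.7 -2.7] op 11.7
shift [ 2.4  0.3 -0.8] turn [-0.001  0.009  0.002]
```

Run:
```python
from h import *
c,im=snap("wrist","w10");o=get_obs();print(tost(o["tool_pos"]).round(1))
cv2.imwrite("pics/w10y.png",cv2.resize(im[170:290,240:400],(800,600),interpolation=cv2.INTER_CUBIC))
f=lambda p:((p[0]-240)*5,(p[1]-170)*5)
for P in [(62,6,48),(62,6,68),(88,6,68)]: print(P,np.round(f(proj(c,st(*P))),0))
c,im=snap("side","s10");cv2.imwrite("pics/s10z.png",cv2.resize(im[190:325,310:490],(800,600),interpolation=cv2.INTER_CUBIC))
```

```text
[ 74.8  -3.7 117.4]
(62, 6, 48) [481. 322.]
(62, 6, 68) [488. 369.]
(88, 6, 68) [486. 591.]
```

View pics/w10y.png

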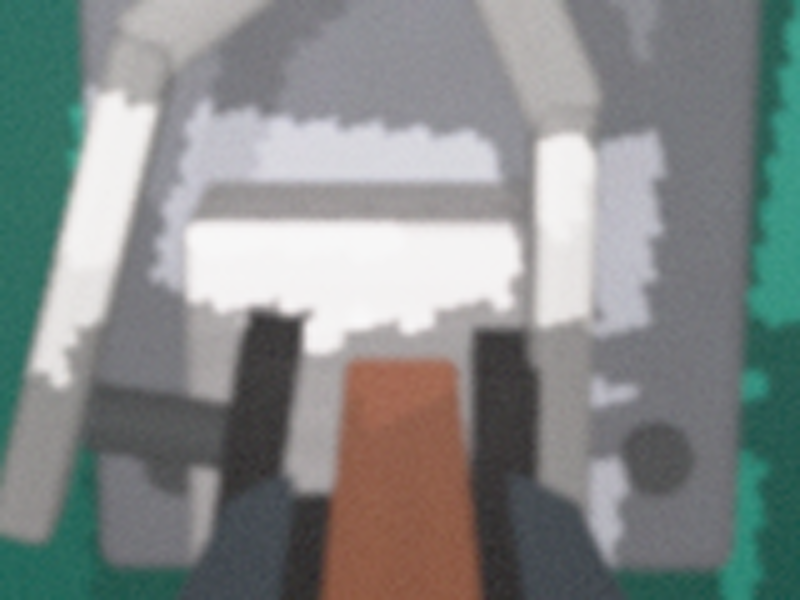

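View pics/s10z.png

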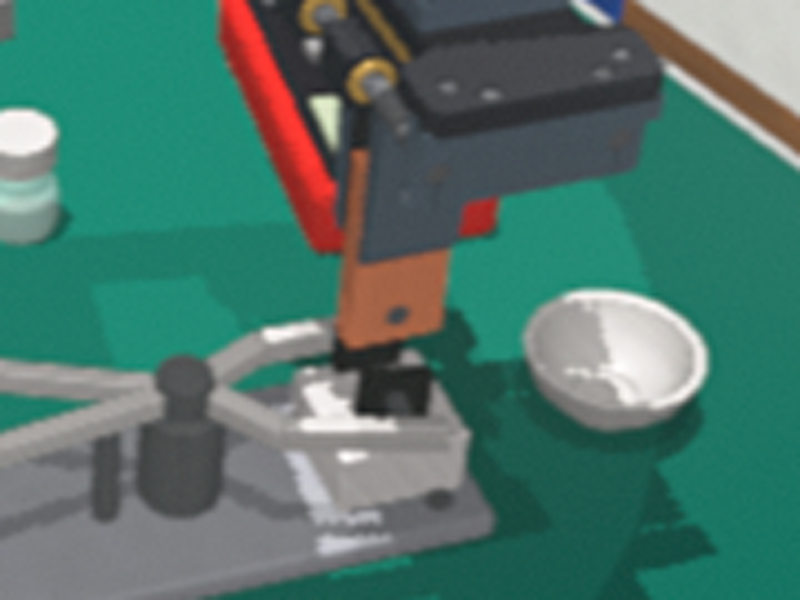

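```bash
python3 -m creep '0 8 0 -0.8 0 0.009 0;0 8 0 0 0 0 0;0 4 0 0 0 0 0;0 0 0 0 0 0 0'
python3 - <<'E'
from h import *
go(st(74,-3.8,84),76.95)
E
```

```text
t: 13.37
tool_pos: [656.5, -205.2, 96.8]
tcp_rot: [0.08, 0.702, -0.081, 0.703]
ft_force: [-0.0, 0.4, -3.6]
opening: 12.0
pos [ 656.5 -205.2   96.8] stand [75.  -3.8 96.8] t 13.37 F [-0.   0.4 -3.6] op 12.0
shift [12.8  0.1 -1. ] turn [-0.001  0.001  0.002]
```

```bash
python3 -m creep '0 4 0 -0.5 0 0 0;0 3 0 -0.5 0 0 0;0 1 0 0 0 0 0;0 0 0 0 0 0 0'
python3 - <<'E'
from h import *
go(st(74,-3.8,84),76.95)
E
```

```text
t: 13.7
tool_pos: [655.2, -204.8, 87.1]
tcp_rot: [0.08, 0.703, -0.081, 0.702]
ft_force: [-0.3, -0.8, -2.5]
opening: 12.0
pos [ 655.2 -204.8   87.1] stand [73.6 -3.8 87.1] t 13.7 F [-0.3 -0.8 -2.5] op 12.0
shift [3.1 0.  0.4] turn [-0.001  0.     0.002]
```

```bash
python3 -m creep '0 1.5 0 0.2 0 0 0;0 1 0 0.2 0 0 0;0 0.5 0 0 0 0 0'
python3 - <<'E'
from h import *
go(st(74,-3.8,84),76.95)
E
```

```text
t: 13.95
tool_pos: [655.9, -205.0, 84.4]
tcp_rot: [0.08, 0.702, -0.081, 0.703]
ft_force: [-0.8, -0.1, -2.9]
opening: 11.6
pos [ 655.9 -205.    84.4] stand [74.4 -3.8 84.4] t 13.95 F [-0.8 -0.1 -2.9] op 11.6
shift [ 0.4  0.  -0.4] turn [-0.001  0.001  0.002]
```

```bash
python3 -m creep '0 1 0 0 0 0 0;0 1 0 0 0 0 0'
python3 - <<'E'
from h import *
go(st(74,-3.8,84),76.95)
E
```

```text
t: 14.12
tool_pos: [656.1, -205.1, 84.0]
tcp_rot: [0.08, 0.702, -0.081, 0.703]
ft_force: [-2.5, 0.1, 5.3]
opening: 12.1
pos [ 656.1 -205.1   84. ] stand [74.6 -3.9 84. ] t 14.12 F [-2.5  0.1  5.3] op 12.1
shift [-0.   0.1 -0.6] turn [-0.001  0.002  0.002]
```

Foot on the ledge (+5 N at the expected height). Checking before the release.

Run:
```python
from h import *
c,im=snap("wrist","w11")
cv2.imwrite("pics/w11y.png",cv2.resize(im[170:290,240:400],(800,600),interpolation=cv2.INTER_CUBIC))
c,im=snap("side","s11");cv2.imwrite("pics/s11z.png",cv2.resize(im[190:325,310:490],(800,600),interpolation=cv2.INTER_CUBIC))
```

```text
(no output)
```

View pics/w11y.png

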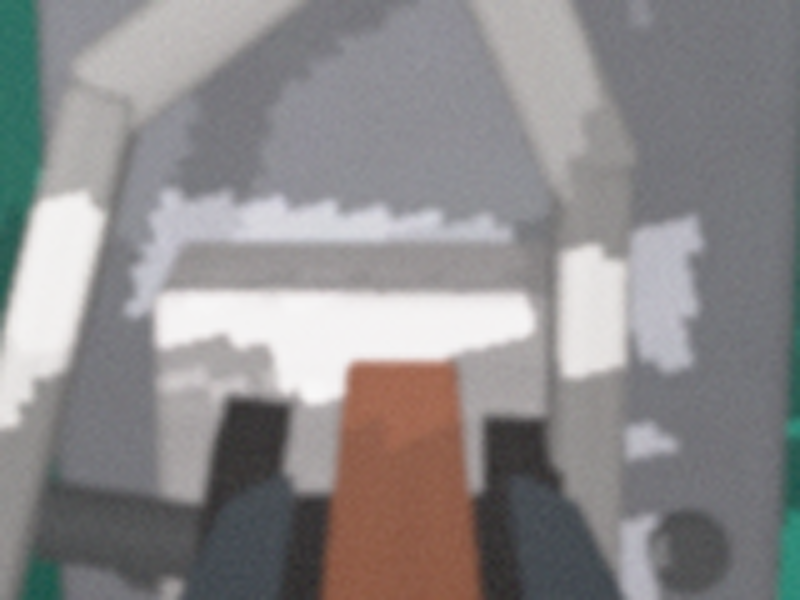

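View pics/s11z.png

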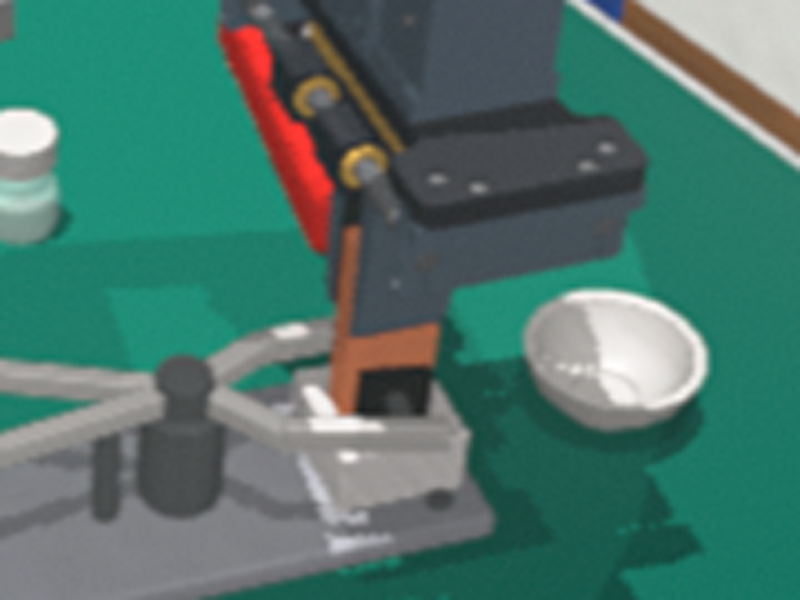

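```bash
python3 -m creep '40 0 0 0 0 0 0;40 0 0 0 0 0 0;40 0 0 0 0 0 0;40 0 0 0 0 0 0;40 -8 0 0 0 0 0;40 -15 0 0 0 0 0;40 -30 0 0 0 0 0;40 -30 0 0 0 0 0;40 -30 0 0 0 0 0;40 0 0 0 0 0 0'
python3 - <<'E'
from h import *
go(st(-70,4,190),76.95)
c,im=snap("side","s12");cv2.imwrite("pics/s12z.png",cv2.resize(im[190:325,310:490],(800,600),interpolation=cv2.INTER_CUBIC))
c,im=snap("scene","c12");cv2.imwrite("pics/c12z.png",cv2.resize(im[170:305,170:350],(800,600),interpolation=cv2.INTER_CUBIC))
E
```

```text
t: 15.05
tool_pos: [656.6, -205.0, 202.0]
tcp_rot: [0.08, 0.701, -0.082, 0.704]
ft_force: [1.1, -0.7, 1.2]
opening: 36.3
pos [ 656.6 -205.   202. ] stand [ 75.1  -3.7 202. ] t 15.05 F [ 1.1 -0.7  1.2] op 36.3
shift [  11.5    7.6 -145.1] turn [-0.001  0.003  0.002]
```

View pics/s12z.png

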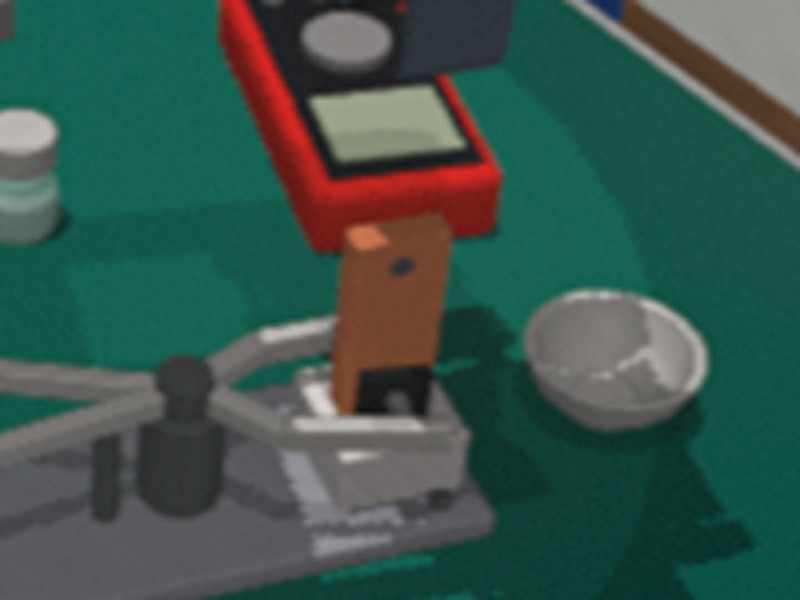

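View pics/c12z.png

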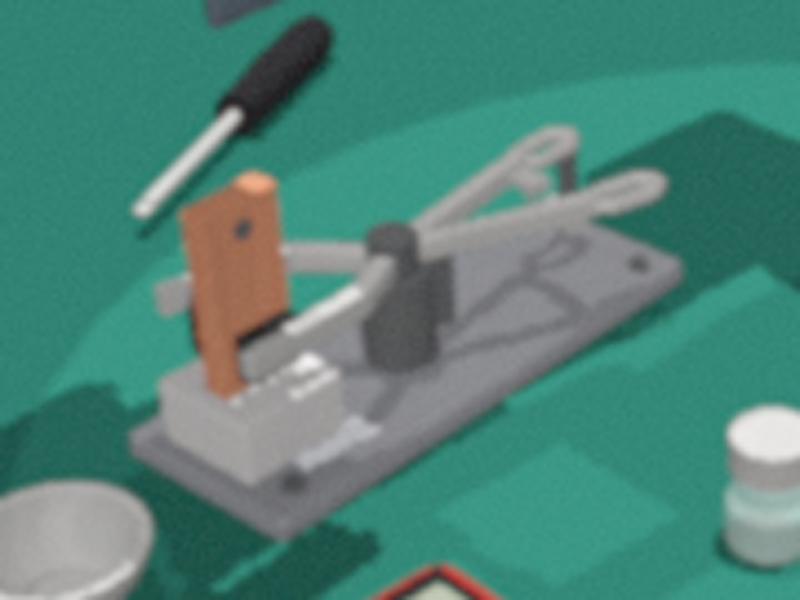

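```bash
python3 -m creep '100 0 0 -5 0 0 0;100 0 1 -25 0 0 0;100 0 1 -25 0 0 0;100 0 1 -25 0 0 0;100 0 1 -25 0 0 0;100 0 1 -20 0 0 0;100 0 1 -10 0 0 0;100 0 0 0 0 0 0;100 0 0 0 0 0 0'
python3 - <<'E'
from h import *
go(st(-67,4.5,190),76.95)
c,im=snap("wrist","w13")
w3,_=load("w3");print("spool",tost(onz(w3,(455,212),10)).round(0))
E
```

```text
t: 15.9
tool_pos: [508.3, -163.0, 183.6]
tcp_rot: [0.082, 0.714, -0.079, 0.691]
ft_force: [1.5, -0.3, 0.5]
opening: 90.8
pos [ 508.3 -163.   183.6] stand [-78.9   3.8 183.6] t 15.9 F [ 1.5 -0.3  0.5] op 90.8
shift [-6.8  0.7 11.7] turn [-0.001 -0.032 -0.001]
spool [-130.  163.   10.]
```

View pics/w13.png

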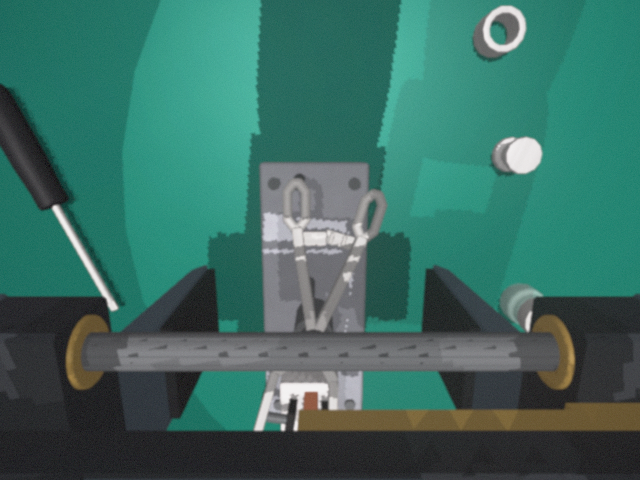

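```bash
python3 -m creep '100 15 0 4 0 -0.03 0;100 25 0 4 0 0 0;100 25 0 3 0 0 0;100 20 0 0 0 0 0;100 5 0 0 0 0 0;100 0 0 0 0 0 0'
python3 - <<'E'
from h import *
go(st(-67,4.5,44),76.95)
E
```

```text
t: 16.45
tool_pos: [525.3, -167.5, 88.9]
tcp_rot: [0.081, 0.701, -0.081, 0.704]
ft_force: [1.1, -0.4, 1.3]
opening: 91.3
pos [ 525.3 -167.5   88.9] stand [-61.3   3.3  88.9] t 16.45 F [ 1.1 -0.4  1.3] op 91.3
shift [44.9  1.2 -5.8] turn [-0.001  0.004 -0.001]
```

```bash
python3 -m creep '100 12 0.5 -2 0 0.004 0;100 12 0.5 -2 0 0 0;100 10 0 -1 0 0 0;100 5 0 0 0 0 0;100 0 0 0 0 0 0'
python3 - <<'E'
from h import *
go(st(-67,4.5,44),76.95)
c,im=snap("side","s14");cv2.imwrite("pics/s14z.png",cv2.resize(im[220:355,250:430],(800,600),interpolation=cv2.INTER_CUBIC))
E
```

```text
t: 16.87
tool_pos: [524.6, -166.5, 49.6]
tcp_rot: [0.08, 0.701, -0.081, 0.704]
ft_force: [0.5, 0.2, 0.3]
opening: 91.1
pos [ 524.6 -166.5   49.6] stand [-62.2   4.   49.6] t 16.87 F [0.5 0.2 0.3] op 91.1
shift [ 5.6  0.5 -4.8] turn [-0.001  0.006  0.   ]
```

View pics/s14z.png

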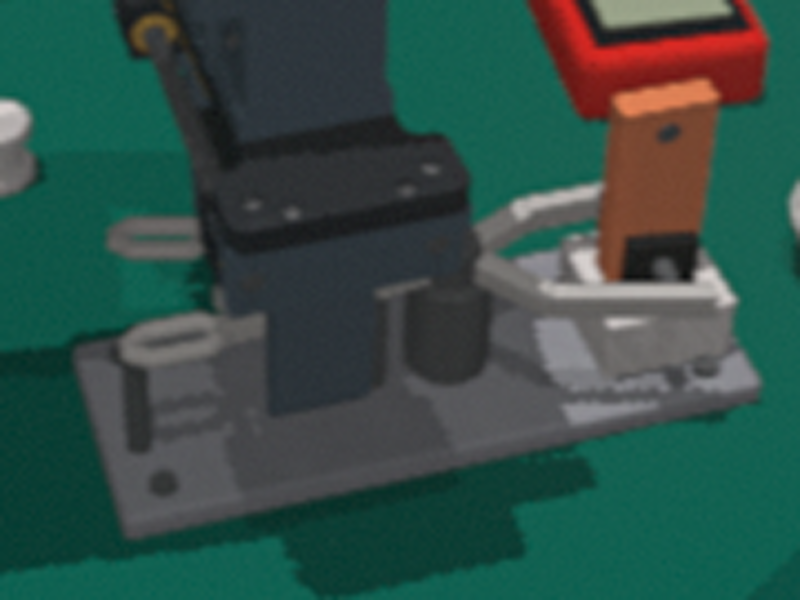

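```bash
python3 -m creep '100 2 0.3 -3 0 0.006 0;60 2 0.2 -2 0 0 0;60 1 0 0 0 0 0;60 0.5 0 0 0 0 0;60 0.5 0 0 0 0 0;60 0.5 0 0 0 0 0;60 0.5 0 0 0 0 0' 25
python3 - <<'E'
from h import *
go(st(-67,4.5,44),76.95)
E
```

```text
t: 17.5
tool_pos: [523.0, -164.1, 45.9]
tcp_rot: [0.082, 0.7, -0.081, 0.705]
ft_force: [1.9, 3.2, 1.0]
opening: 55.8
pos [ 523.  -164.1   45.9] stand [-64.4   6.1  45.9] t 17.5 F [1.9 3.2 1. ] op 55.8
shift [ 1.9 -1.6 -2.6] turn [-0.003  0.007 -0.003]
```

```bash
python3 -m creep '52 0.5 -1 -1 0 0.007 0;46 0.3 -0.5 -1 0 0 0;42 0.3 0 0 0 0 0;39 0.3 0 0 0 0 0'
python3 - <<'E'
from h import *
go(st(-67,4.5,44),76.95)
E
```

```text
t: 17.83
tool_pos: [521.4, -167.3, 45.3]
tcp_rot: [0.079, 0.702, -0.081, 0.703]
ft_force: [-1.5, 0.8, 3.1]
opening: 36.2
pos [ 521.4 -167.3   45.3] stand [-65.2   2.6  45.3] t 17.83 F [-1.5  0.8  3.1] op 36.2
shift [ 1.3  1.9 -1.8] turn [0.002 0.002 0.002]
```

```bash
python3 -m creep '37 0.3 0 0 0 0 0;37 0.3 0 0 0 0 0;37 0 0 0 0 0 0;37 0 0 0 0 0 0'
python3 - <<'E'
from h import *
go(st(-67,4.5,44),76.95)
c,im=snap("side","s15");cv2.imwrite("pics/s15z.png",cv2.resize(im[220:355,250:430],(800,600),interpolation=cv2.INTER_CUBIC))
E
```

```text
t: 18.17
tool_pos: [521.0, -168.3, 45.3]
tcp_rot: [0.077, 0.702, -0.08, 0.703]
ft_force: [0.1, -0.6, 2.3]
opening: 34.0
pos [ 521.  -168.3   45.3] stand [-65.3   1.5  45.3] t 18.17 F [ 0.1 -0.6  2.3] op 34.0
shift [ 1.3  3.  -1.7] turn [0.005 0.002 0.004]
```

View pics/s15z.png

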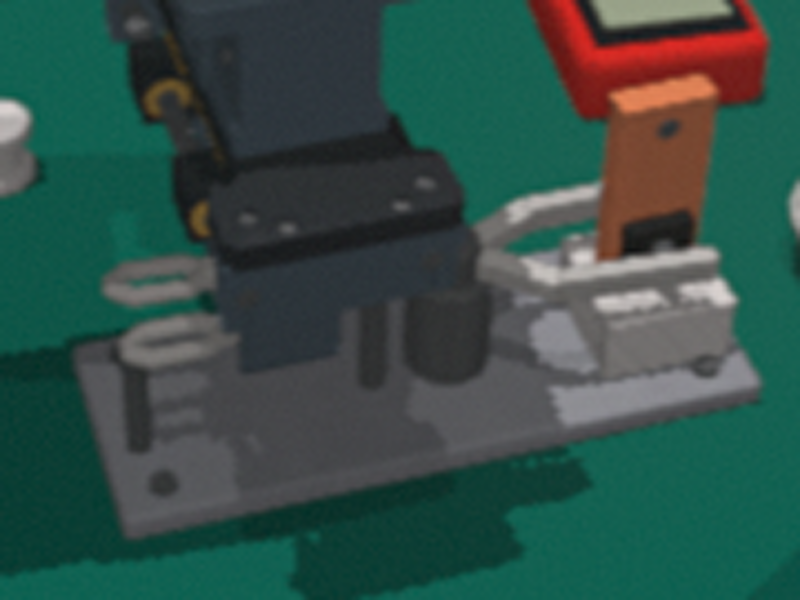

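The jaws have closed on the bar (estimated angle about 0.08). Releasing gently and checking that the tooth holds.

```bash
python3 -m creep '45 0 0 0 0 0 0;55 0 1 0 0 0 0;65 0 1 0 0 0 0;80 0 0.5 0 0 0 0;100 0 0 0 0 0 0;100 0 0 0 0 0 0;100 0 0 0 0 0 0;100 0 0 0 0 0 0'
python3 - <<'E'
from h import *
go(st(-67,4.5,44),76.95)
c,im=snap("side","s16");cv2.imwrite("pics/s16z.png",cv2.resize(im[220:355,250:430],(800,600),interpolation=cv2.INTER_CUBIC))
c,im=snap("wrist","w16")
E
```

```text
t: 18.88
tool_pos: [521.8, -164.2, 44.1]
tcp_rot: [0.08, 0.702, -0.081, 0.703]
ft_force: [-0.2, 0.2, -0.1]
opening: 84.4
pos [ 521.8 -164.2   44.1] stand [-65.4   5.7  44.1] t 18.88 F [-0.2  0.2 -0.1] op 84.4
shift [ 0.1 -1.2 -1.6] turn [0.    0.001 0.001]
```

View pics/s16z.png

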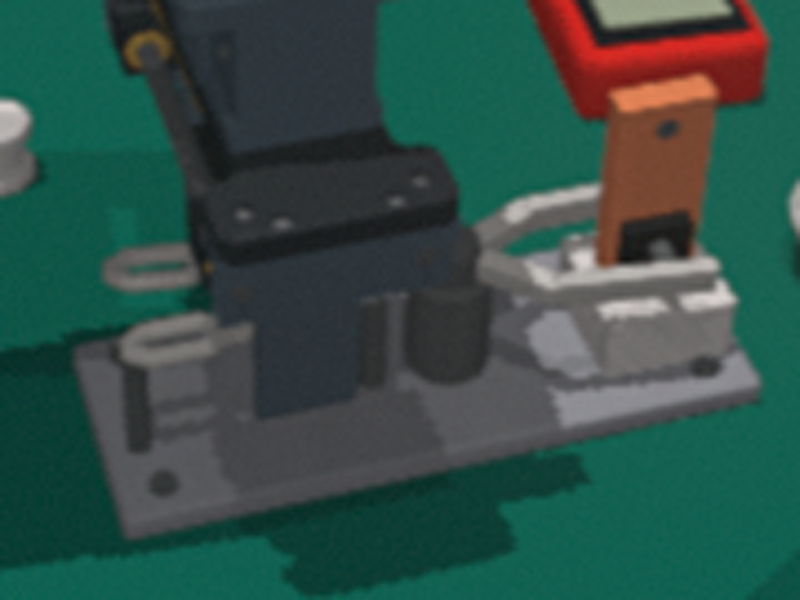

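View pics/w16.png

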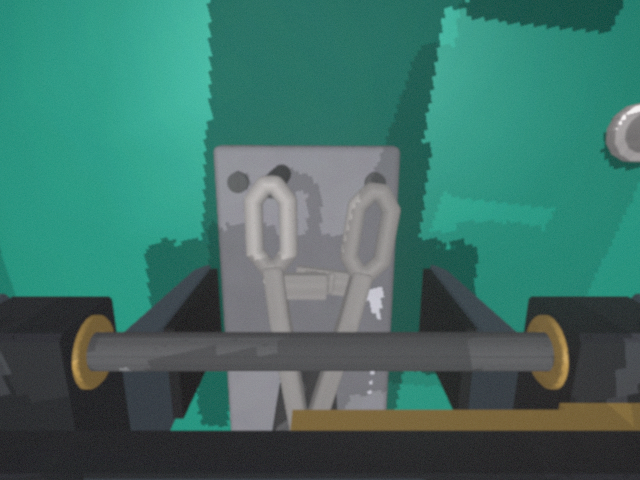

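The tooth holds: the handle stays partly closed. Lifting clear.

```bash
python3 -m creep '100 -3 -0.5 0 0 0 0;100 -10 0 0 0 0 0;100 -20 0 0 0 0 0;100 -35 0 0 0 0 0;100 -35 0 0 0 0 0;100 -35 0 0 0 0 0;100 0 0 -30 0 0 0;100 0 0 -30 0 0 0;100 0 0 0 0 0 0;100 0 0 0 0 0 0'
python3 - <<'E'
from h import *
go(st(-67,4.5,200),76.95)
c,im=snap("side","s17");cv2.imwrite("pics/s17z.png",cv2.resize(im[220:355,250:430],(800,600),interpolation=cv2.INTER_CUBIC))
print("bow",tost(onz(c,(278,282),63.5)).round(1))
c,im=snap("scene","c17")
cv2.imwrite("pics/c17z.png",cv2.resize(im[170:305,170:350],(800,600),interpolation=cv2.INTER_CUBIC))
c,im=snap("wrist","w17")
E
```

```text
t: 19.82
tool_pos: [463.1, -151.6, 196.7]
tcp_rot: [0.079, 0.699, -0.082, 0.706]
ft_force: [0.2, -0.7, -0.0]
opening: 91.5
pos [ 463.1 -151.6  196.7] stand [-125.5    4.7  196.7] t 19.82 F [ 0.2 -0.7 -0. ] op 91.5
shift [-2.8 -0.2 58.5] turn [-0.     0.009  0.002]
bow [-113.9   21.5   63.5]
```

View pics/s17z.png

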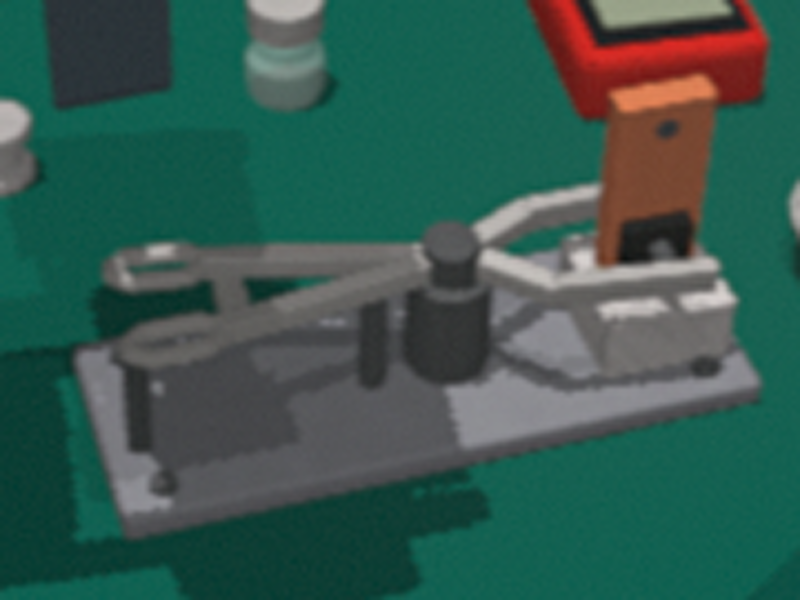

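View pics/c17.png

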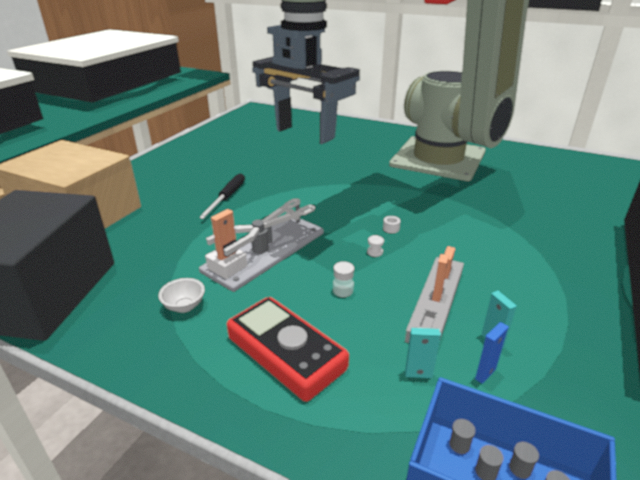

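View pics/c17z.png

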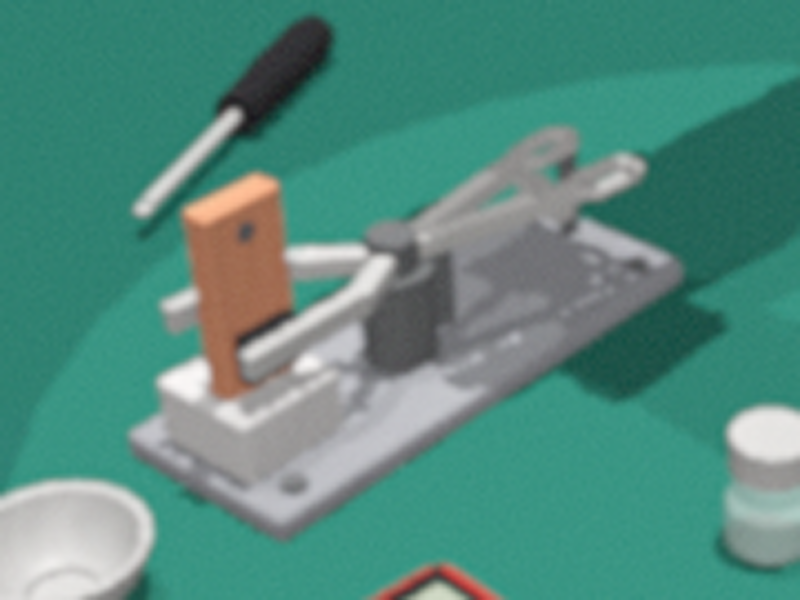

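View pics/s17.png

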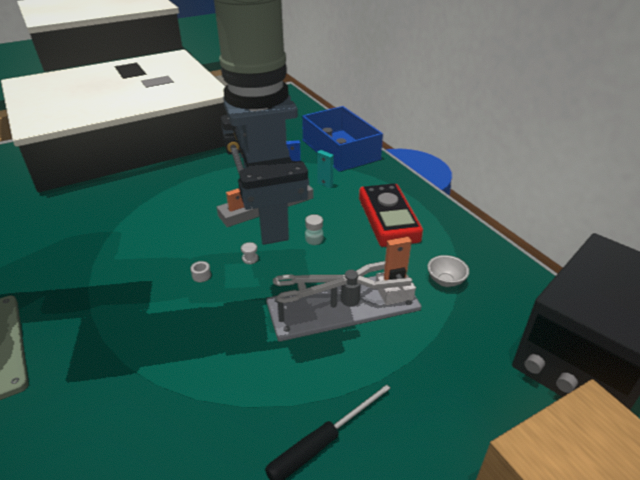

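Run:
```python
from h import *
s,_=load("s17");c,_=load("c17")
print("bow",tost(onz(s,(283.8,280.1),63.5)).round(1))
fs=lambda x,y:(250+x/4.444,220+y/4.444);fc=lambda x,y:(170+x/4.444,170+y/4.444)
P,e=tri([(s,fs(664,94)),(c,fc(234,199))]);print("bar top",tost(P).round(1),e)
for p in [(57,-6,120),(93,-6,120),(57,6,120),(93,6,120)]: print(p,(np.array(proj(s,st(*p)))-[250,220])*4.444,(np.array(proj(c,st(*p)))-170)*4.444)
```

```text
bow [-104.2   23.2   63.5]
bar top [ 77.    0.8 118.7] [0.49, 0.49]
(57, -6, 120) [617.41401024 112.50112682] [261.05500319 169.59823807]
(93, -6, 120) [713.29737249  94.23470927] [185.7623626  207.47670156]
(57, 6, 120) [604.18028026  91.77980143] [283.0263861  179.56874645]
(93, 6, 120) [699.10526288  73.92610139] [207.77558896 218.07803934]
```

```bash
python3 -m creep '100 0 0 0 0 0 0;100 0 0 0 0 0 0;100 0 0 0 0 0 0;100 0 0 0 0 0 0;100 0 0 0 0 0 0;100 0 0 0 0 0 0'
python3 - <<'E'
from h import *
c,im=snap("side","s18");_,a=load("s17")
print(get_obs()["t"],np.abs(im[230:340,330:430].astype(int)-a[230:340,330:430]).mean())
print(close_job())
E
```

```text
t: 20.47
tool_pos: [465.9, -152.2, 193.1]
tcp_rot: [0.08, 0.702, -0.081, 0.704]
ft_force: [-0.4, -1.1, -0.8]
opening: 91.0
20.5167 1.5207878787878788
the job is handed in; nothing more can be done
None
```

The busbar is clamped upright between the jaws, held by the ratchet's first tooth, and I handed the job in at 20.5 s.

- **Release:** I pressed the moving bow down about 7.5 mm with the shut fingers and drew it outward. The ratchet let go and the jaws sprang fully open; the bow measured y ≈ +39 mm in the stand frame.
- **Placing:** I lifted the tall, wide copper bar out of the rack and stood it on the ledge, square to the pads with a gap on both sides. The foot touched down at the expected height, and the bar stood alone after I let go.
- **Clamping:** I squeezed the shanks to 34 mm over their outer faces, an estimated angle of 0.08 rad, then let go and moved the gripper clear.

**Last checks:**
- The moving bow stayed at y ≈ +23 mm, about 0.11 rad. That fits the first tooth (about 0.125) given roughly 1 mm of camera error.
- The bar's top centre is at about (77, 1, 119) mm in the stand frame, against an expected (75, 0, 120), so it is upright and square.
- The clamp area looked unchanged in a second picture half a second later, and the robot was touching nothing.
- The two other bars and the other things on the bench looked undisturbed in the final pictures, judged by eye only.

**Disagreements:**
- The camera put the fixed pad about 1 mm nearer than the text says, so I placed the bar to match the camera.
- The plate measured 1 to 3 % smaller than its stated size.

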